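# Load the brass bushes into their weld jigs

### The job

Load the three round brass bushes into the weld jigs in welding order, one after another: first the large one, then the medium one, then the small one, each standing upright and flat on the seat inside the white rim of the jig of its size (large rim for the large bush, and so on). Leave the steel bushes and the square brass block where they stand.

Things in the scene. Friction and masses are not known exactly. Their poses are not given: they have to be found in the camera images.
- brass_large: the large brass bush: a golden-yellow upright tube, outside diameter 54 mm, bore 32 mm, 45 mm tall, loose on the bench, standing at the start. Origin: centre of its underside; z up along its axis.
- brass_medium: the medium brass bush: a golden-yellow upright tube, outside diameter 42 mm, bore 24 mm, 45 mm tall, loose on the bench, standing at the start. Origin: centre of its underside; z up along its axis.
- brass_small: the small brass bush: a golden-yellow upright tube, outside diameter 30 mm, bore 15 mm, 45 mm tall, loose on the bench, standing at the start. Origin: centre of its underside; z up along its axis.
- jig_large: the large weld jig, fixed: a blue disc 100 mm across, 8 mm thick (as on all jigs), with a white raised rim in its middle, 70 mm inside diameter, 5 mm thick, 6 mm high above the disc. The black floor inside the rim, 8 mm above the bench, is the seat of the large brass bush (8 mm play all round). Origin: centre of the underside of the disc, on the rim axis; z up.
- jig_medium: the medium weld jig, fixed: a blue disc 100 mm across, 8 mm thick (as on all jigs), with a white raised rim in its middle, 58 mm inside diameter, 5 mm thick, 6 mm high above the disc. The black floor inside the rim, 8 mm above the bench, is the seat of the medium brass bush (8 mm play all round). Origin: centre of the underside of the disc, on the rim axis; z up.
- jig_small: the small weld jig, fixed: a blue disc 100 mm across, 8 mm thick (as on all jigs), with a white raised rim in its middle, 46 mm inside diameter, 5 mm thick, 6 mm high above the disc. The black floor inside the rim, 8 mm above the bench, is the seat of the small brass bush (8 mm play all round). Origin: centre of the underside of the disc, on the rim axis; z up.
- steel_large: a large bush like the large brass one (54 mm across, 32 mm bore, 45 mm tall) but of silver-grey steel; not to be used. Origin: centre of its underside.
- steel_medium: a medium bush like the medium brass one (42 mm across, 24 mm bore, 45 mm tall) but of silver-grey steel; not to be used. Origin: centre of its underside.
- brass_block: a solid square brass block, 40 x 40 mm, 45 mm tall; not a bush, not to be used. Origin: centre of its underside; x and y along its sides.
Mind the look-alikes: they are no part of the job. Leave any green or purple look-alike of the brass_medium alone. Leave any black look-alike of the brass_large alone.

How it is judged:
By the outcome, as a careful person would: the job done as asked, in the order asked, and still so for the second after the job is handed in, with the robot touching nothing.
It also fails if it takes over 83 s, if anything falls off the work surface, if the arm or the gripper's body presses on something with over 40 N, if the wrist force passes 120 N, or if a joint passes its speed limit or range.

### The arm

A 6-joint arm with a two-finger parallel gripper is mounted at the origin on the work surface. World frame = base frame: x ahead of the robot, y to its left, z up, the work surface at z = 0. Lengths are in m, angles in degrees, forces in N, time in s.
With the tool pointing down it reaches from about 0.35 to 0.875 m from the base axis. Payload 4.2 kg.
Tool frame: the origin (TCP) lies midway between the tips of the shut fingers; the grasp point (between the pads) lies r.grasp_offset behind it (r.grasp_offset is the distance from the TCP to the grasp point, in m); z points along the fingers, y is the direction in which the jaws open and shut (so a half turn about z gives the same grasp; the last joint's range is limited). The gripper opens to 87 mm and grips with 3 to 60 N. Pads are 19 mm wide; open, the fingers measure 117 mm over their backs; the gripper's body (75 mm by 190 mm) begins 51 mm behind the grasp point.
Start: joints at [83.801, 22.042, 0.453, 0, -68.411, -14.817], TCP at [0.224, 0.583, 0.223] pointing down, gripper open.
Joint ranges: [-179.83, 179.83], [-69.29, 118.12], [-61.27, 80.66], [-181.25, 117.63], [-171.15, -9.14], [-177.46, 177.46]. Speed limits (degrees/s): [159.86, 159.86, 180, 180, 180, 180].

### API

Orientations are given as a 3x3 rotation matrix whose columns are the frame's x, y, z axes.
In Python, from station import sense, optics, r gives the robot as it stands. The module is installed in compiled form; this text tells all that it offers.
- The arm moves only by the tool servo_tool, never from a script. Its argument "deltas" is a list of rows, each an object with "slide": the shift along the tool's x, y, z in units of 25 mm (1.0 is 25 mm), a list of three; "spin": the turn about the tool's z in units of 8 degrees (1.0 is 8 degrees). A call has 1 to 10 rows; each row shifts and turns the pose as measured when the row begins, along the tool's axes as they then stand; what a row does not reach is not made up. A row lasts 1/10 s, in which the tool goes at most 50 mm and 8.59 degrees, less where a joint would pass 70% of its speed; a pose out of reach is approached as far as the arm can. A call is refused whole if a number of a shift passes 1 or a number of a turn 1, either way. A call with a gripper value outside its range is refused whole. "gripper" is the closure in counts, from 0 (fully open) to 255 (shut), set as the call begins (left out, the last holds). The fingers move at their own pace and stop on an object; the grip force is fixed at half the most. Time passes only in rows, so rows that do not move let the fingers close. It gives the time, the measured TCP pose, the force and the opening at its end, in the units of the state.
- sense(): the state, without advancing time (a new reading comes with each control period).
- optics.capture(name): name is "scene" or "top" or "wrist"; returns a dict with "frame" (400x640x3 uint8, red, green, blue), "camera_matrix" (3x3 intrinsics, pixels), "k1" (the pictures are not rectified: a ray, as slopes to the right and down, at radius r is drawn at 1 + k1 r^2 times it, then the intrinsics apply), "eye" and "rotation" of the camera in the world. Camera axes: x right, y down, z forward; pixel columns grow to the right and rows downward; lengths in m; the calibration is good to about 2 mm. A picture is of the moment at which its call begins. There is no depth.
- r.finish_job(): hands the job in, once; it reports no verdict.
The state is a dict: "time_s": time; "joints": joint angles; "joint_velocities": joint speeds; "effort": joint torques, N m; "tcp_pos": TCP position; "ee_rot": TCP orientation; "wrist_force": force on the tool from outside, world axes, zero at the start; "moment": the same for the moment, N m; "gripper_width": opening from 0.0 (shut) to 1.0 (fully open).
Only numpy, scipy, OpenCV 4.12 (cv2) and the standard library are available. Lean on these libraries where they do the work, as an engineer would, in place of code of your own. Each camera call takes 0.05 s, during which the arm holds its last target.

## Working session

There is one attempt and no reset: what is moved stays moved. The work goes in short steps, Python scripts to look and compute and a tool call to move; the robot and the scene stay as the last step left them, time stands still between calls to the robot, and variables do not carry over. Pictures are saved under pics/ and viewed, and the job is handed in when it is done.

Besides the shell and the picture viewer there is one more tool, called as name(argument=value, ...) on one line, values as JSON. servo_tool: Moves the arm, as the interface text tells. Its arguments: {"type":"object","properties":{"deltas":{"type":"array"},"gripper":{"type":"number"}},"required":["deltas"]}

```bash
mkdir -p pics; ls; python3 - <<'E'
from station import sense, optics, r
import cv2
s=sense()
print({k:s[k] for k in s}); print(r.grasp_offset)
for n in ("scene","top","wrist"):
    c=optics.capture(n); cv2.imwrite(f"pics/{n}0.png",c["frame"][:,:,::-1]); print(n,c["camera_matrix"],c["k1"],c["eye"],c["rotation"])
E
```

```text
pics
{'time_s': 0.0, 'joints': array([ 8.38005566e+01,  2.20919385e+01,  3.79146640e-01, -2.74596018e-02,
       -6.84092305e+01, -1.48185892e+01]), 'joint_velocities': array([ 0.03111948, -0.04174534, -0.05374337,  0.03578288,  0.06806994,
        0.05061824]), 'effort': array([ 5.23828021e-04, -3.90664387e+01,  1.87406248e+01,  4.21980813e+00,
        1.10964183e-02, -1.92785246e-04]), 'tcp_pos': array([0.22391744, 0.58287561, 0.22144682]), 'ee_rot': array([[ 9.33404194e-01, -3.58826084e-01, -6.73007776e-04],
       [-3.58826697e-01, -9.33401907e-01, -2.06907263e-03],
       [ 1.14250487e-04,  2.17277423e-03, -9.99997633e-01]]), 'wrist_force': array([ 0.71359263, -0.91921914,  0.26083585]), 'moment': array([-0.05331844, -0.04039853, -0.00530377]), 'gripper_width': 0.9961705921213914}
0.0187
scene [[493.49642565   0.         318.10003512]
 [  0.         493.49642565 201.79273378]
 [  0.           0.           1.        ]] -0.00912000391119208 [ 0.95299679 -0.76695835  0.68680584] [[ 0.896523    0.24493513 -0.36912504]
 [ 0.44259967 -0.53053839  0.72293468]
 [-0.0187629  -0.81150219 -0.58404807]]
top [[368.5745597    0.         319.19742657]
 [  0.         368.5745597  199.53439321]
 [  0.           0.           1.        ]] -0.0059439963281345595 [0.479481   0.00856585 0.82953134] [[-0.00863904 -0.99727378  0.07328281]
 [-0.99995143  0.00896337  0.00409794]
 [-0.00474363 -0.07324385 -0.99730278]]
wrist [[285.83581964   0.         323.50154153]
 [  0.         285.83581964 198.39779916]
 [  0.           0.           1.        ]] 0.013509624130688876 [0.2885963  0.557223   0.38286672] [[-0.35867645 -0.90158535 -0.24185752]
 [-0.93345855  0.34712539  0.09032773]
 [ 0.00251673  0.2581624  -0.96609826]]
```

View pics/top0.png

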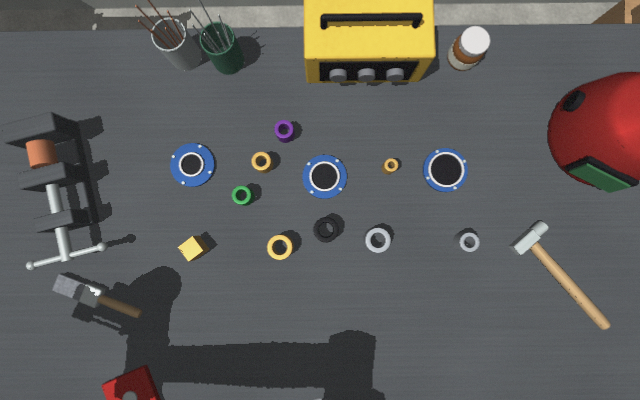

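View pics/scene0.png

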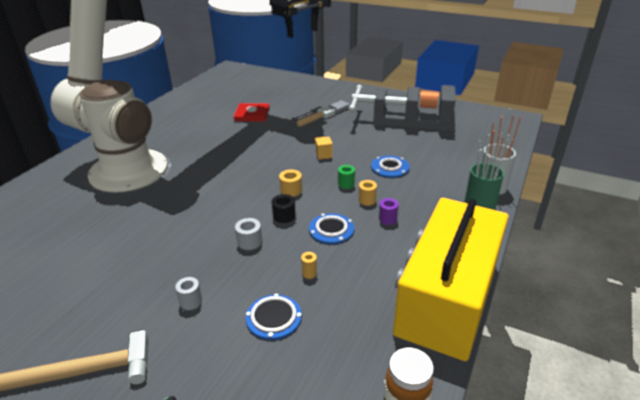

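View pics/wrist0.png

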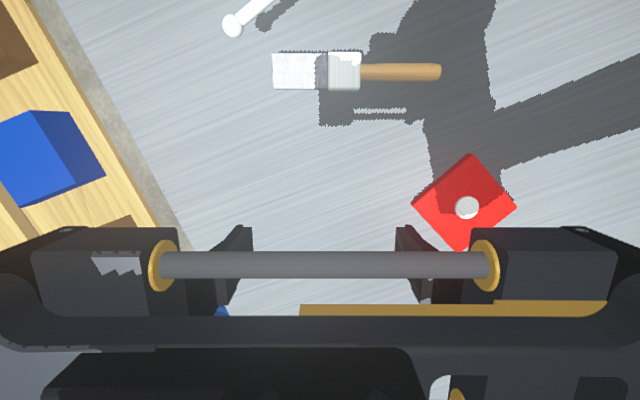

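The top view shows these:
- **Golden tubes:** (279,247), (261,161) and (391,165).
- **Golden square block:** (191,248).
- **Jigs:** (192,164), (324,176) and (445,169).
- **Look-alikes:** purple (285,129), green (241,195), black (326,229), and steel (378,240) and (469,242).

Next I'll enlarge and measure.

```bash
cat > h.py <<'E'
import numpy as np, cv2
from station import sense, optics, r
def ray(c,uv):
    K=c["camera_matrix"]; uv=np.atleast_2d(np.asarray(uv,float))
    d=np.array([c["k1"],0,0,0,0.])
    p=cv2.undistortPoints(uv[:,None],K,d)[:,0]
    return np.c_[p,np.ones(len(p))]@np.asarray(c["rotation"]).T
def onplane(c,uv,z):
    d=ray(c,uv); e=np.asarray(c["eye"]); return e+d*((z-e[2])/d[:,2])[:,None]
def proj(c,X):
    X=np.atleast_2d(X); q=(X-c["eye"])@np.asarray(c["rotation"]); 
    s=q[:,:2]/q[:,2:]; s=s*(1+c["k1"]*(s**2).sum(1,keepdims=True)); K=c["camera_matrix"]
    return s@np.diag([K[0,0],K[1,1]])+K[:2,2]
def circ(P):
    A=np.c_[2*P[:,:2],np.ones(len(P))]; x=np.linalg.lstsq(A,(P[:,:2]**2).sum(1),rcond=None)[0]
    return x[0],x[1],np.sqrt(x[2]+x[0]**2+x[1]**2)
E
python3 - <<'E'
from h import *
c=optics.capture("top"); f=c["frame"]
hsv=cv2.cvtColor(f,cv2.COLOR_RGB2HSV)
g=cv2.inRange(hsv,(15,90,60),(32,255,255))
w=cv2.inRange(hsv,(0,0,150),(180,60,255))
roi=np.zeros_like(g); roi[105:290,150:500]=255
for name,m,z in (("gold",g&roi,.045),("white",w&roi,.014)):
    cs,hi=cv2.findContours(m,cv2.RETR_CCOMP,cv2.CHAIN_APPROX_NONE)
    for i,k in enumerate(cs):
        if cv2.contourArea(k)<60: continue
        P=onplane(c,k[:,0],z); x=circ(P); print(name,"hole" if hi[0][i][3]>=0 else "outer",k[:,0].mean(0).round(1),cv2.contourArea(k),"xyD",np.round([x[0],x[1],2*x[2]],4))
crops=[cv2.resize(f[y-24:y+24,x-24:x+24],(260,260),interpolation=cv2.INTER_CUBIC) for x,y in ((279,247),(261,161),(391,165),(191,248),(192,164),(445,169))]
cv2.imwrite("pics/crops0.png",np.vstack([np.hstack(crops[:3]),np.hstack(crops[3:])])[:,:,::-1])
E
```

```text
gold outer [192.8 247.8] 457.5 xyD [0.437  0.2803 0.052 ]
gold outer [279.8 246.5] 501.5 xyD [0.4381 0.096  0.0534]
gold hole [280.2 246.3] 148.5 xyD [0.4387 0.0951 0.0293]
gold outer [389.6 165.8] 178.0 xyD [ 0.6086 -0.14    0.0331]
gold outer [261.9 161.9] 321.0 xyD [0.6194 0.1345 0.0442]
white outer [469. 242.] 265.0 xyD [ 0.443  -0.3167  0.0403]
white hole [469.2 241.7] 123.5 xyD [ 0.4434 -0.3168  0.0276]
white outer [377.5 240. ] 450.0 xyD [ 0.4492 -0.1153  0.0526]
white hole [377.5 240. ] 210.0 xyD [ 0.4491 -0.1154  0.036 ]
white outer [324.  175.9] 681.0 xyD [0.5925 0.0009 0.0659]
white hole [324.1 175.5] 551.5 xyD [0.5925 0.0008 0.0594]
white outer [190.7 163.9] 435.5 xyD [0.6219 0.2992 0.0531]
white hole [190.5 164. ] 353.0 xyD [0.6219 0.2994 0.0479]
white outer [445.4 169.3] 981.0 xyD [ 0.605  -0.2709  0.0812]
white hole [445.9 169. ] 801.0 xyD [ 0.6051 -0.2711  0.0716]
```

View pics/crops0.png

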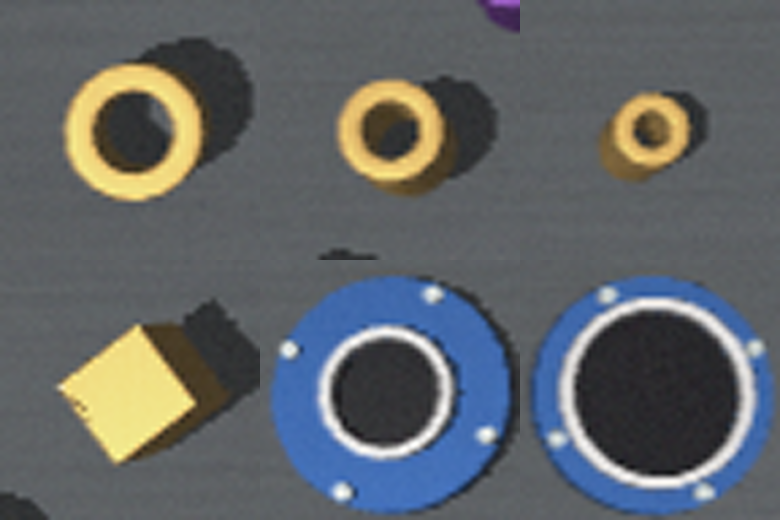

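The crops confirm three round brass tubes: large (279,247), medium (261,161) and small (391,165). The object at (191,248) is the square block. The jigs are small (192,164), medium (324,176) and large (445,169). I'll refine the top faces with a brightness mask and cross-check with the scene view.

```bash
python3 - <<'E'
from h import *
for cam,vt in (("top",170),("scene",190)):
    c=optics.capture(cam); f=c["frame"]
    hsv=cv2.cvtColor(f,cv2.COLOR_RGB2HSV)
    up=cv2.resize(hsv,None,fx=4,fy=4,interpolation=cv2.INTER_LINEAR)
    for n,x,y,D in (("L",.438,.096,.054),("M",.6194,.1345,.042),("S",.6086,-.14,.03)):
        q=proj(c,[x,y,.045])[0]; s=22
        u0,v0=int(q[0])-s,int(q[1])-s
        sub=up[4*v0:4*(v0+2*s),4*u0:4*(u0+2*s)]
        gm=cv2.inRange(sub,(12,80,60),(34,255,255)); V=sub[:,:,2][gm>0]
        t,_=cv2.threshold(V.reshape(-1,1).copy(),0,255,cv2.THRESH_OTSU)
        m=cv2.inRange(sub,(12,80,int(t) if cam=="scene" or n!="L" else 100),(34,255,255))
        cs,_=cv2.findContours(m,cv2.RETR_EXTERNAL,cv2.CHAIN_APPROX_NONE); k=max(cs,key=cv2.contourArea)
        P=onplane(c,(k[:,0]+.5)/4-.5+[u0,v0],.045); X=circ(P); print(cam,n,q.round(1),t,np.round([X[0],X[1],2*X[2]],4))
E
```

```text
top L [279.8 246.6] 161.0 [0.4377 0.097  0.0533]
top M [261.9 161.9] 152.0 [0.6222 0.1374 0.0406]
top S [389.6 165.7] 164.0 [ 0.6109 -0.1423  0.0282]
scene L [290.  175.6] 177.0 [0.4368 0.0975 0.0566]
scene M [366.1 185. ] 174.0 [0.6217 0.137  0.0451]
scene S [308.2 255.4] 179.0 [ 0.6105 -0.1429  0.0315]
```

```bash
python3 - <<'E'
from h import *
c=optics.capture("scene"); f=c["frame"]
a=cv2.resize(f[130:350,170:430],None,fx=3,fy=2.7,interpolation=cv2.INTER_CUBIC)
for X in ((.438,.096,.045),(.618,.1345,.045),(.610,-.14,.045),(.5925,.0009,.008),(.605,-.271,.008),(.622,.2993,.008)):
    q=(proj(c,X)[0]-[170,130])*[3,2.7]; cv2.drawMarker(a,tuple(int(v) for v in q),(255,0,255),0,14,1)
cv2.imwrite("pics/sc1.png",a[:,:,::-1])
E
```

```text
(no output)
```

View pics/sc1.png

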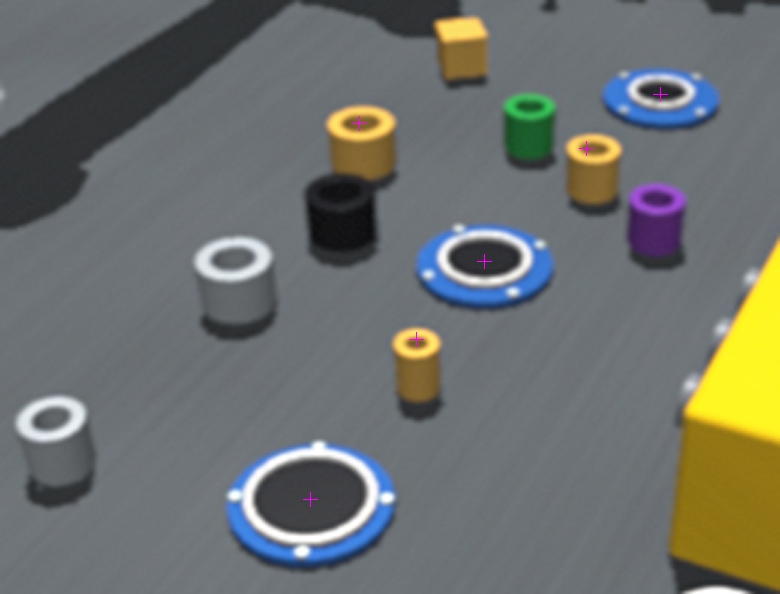

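Both views agree within 1 mm. Bushes: L (0.4375, 0.097), M (0.622, 0.137), S (0.6107, -0.1425). Jigs: L (0.605, -0.271), M (0.5925, 0.001), S (0.622, 0.299). The current jaw direction clears every neighbour, so no spin is needed. I'll head for the large bush.

servo_tool(deltas=[{"slide":[1,1,0],"spin":0},{"slide":[1,1,0],"spin":0},{"slide":[1,1,0],"spin":0},{"slide":[1,1,0],"spin":0},{"slide":[1,1,0],"spin":0},{"slide":[1,1,0],"spin":0},{"slide":[1,1,0],"spin":0},{"slide":[1,1,0],"spin":0},{"slide":[1,1,0],"spin":0},{"slide":[1,1,0],"spin":0}], gripper=0)

```text
time_s: 1.35
tcp_pos: [0.3711, 0.2521, 0.2217]
ee_rot: [[0.936, -0.351, 0.002], [-0.351, -0.936, 0.002], [0.001, -0.002, -1.0]]
wrist_force: [0.5, 0.3, -0.1]
gripper_width: 0.994
```

```bash
cat > go.py <<'E'
import sys; from h import *
s=sense(); R=s["ee_rot"]; p=s["tcp_pos"]
t=np.array([float(v) for v in sys.argv[1:4]])
print("t",s["time_s"],"tcp",p.round(4),"F",np.round(s["wrist_force"],1),"w",round(s["gripper_width"],3),"j",np.round(s["joints"],0))
print("tilt",R[:,2].round(4),"xdir",R[:,0].round(3),"units",(R.T@(t-p)/.025).round(2))
E
python3 go.py .4375 .097 .12
```

```text
t 1.35 tcp [0.3711 0.2521 0.2217] F [ 0.5  0.3 -0.1] w 0.994 j [ 55.   5. -23.   0. -62.  14.]
tilt [ 0.0016  0.0016 -1.    ] xdir [ 0.936 -0.351  0.001] units [4.66 4.88 4.06]
```

servo_tool(deltas=[{"slide":[0.9,1,0.8],"spin":0},{"slide":[0.9,1,0.8],"spin":0},{"slide":[0.9,1,0.8],"spin":0},{"slide":[0.9,0.9,0.8],"spin":0},{"slide":[0.7,0.7,0.5],"spin":0},{"slide":[0.3,0.3,0.3],"spin":0},{"slide":[0,0,0],"spin":0}])

```text
time_s: 2.05
tcp_pos: [0.4397, 0.0892, 0.1206]
ee_rot: [[0.935, -0.355, 0.007], [-0.355, -0.935, 0.008], [0.004, -0.01, -1.0]]
wrist_force: [-0.2, 0.8, -0.2]
gripper_width: 1.004
```

```bash
python3 go.py .4375 .097 .018; python3 - <<'E'
from h import *
c=optics.capture("wrist");cv2.imwrite("pics/w1.png",c["frame"][:,:,::-1])
c=optics.capture("top");cv2.imwrite("pics/t1.png",c["frame"][:,:,::-1])
E
```

```text
t 2.05 tcp [0.4397 0.0892 0.1206] F [-0.2  0.8 -0.2] w 1.004 j [ 32.  11. -32.  -0. -46.  37.]
tilt [ 0.0074  0.0082 -0.9999] xdir [ 0.935 -0.355  0.004] units [-0.21 -0.22  4.11]
```

View pics/w1.png

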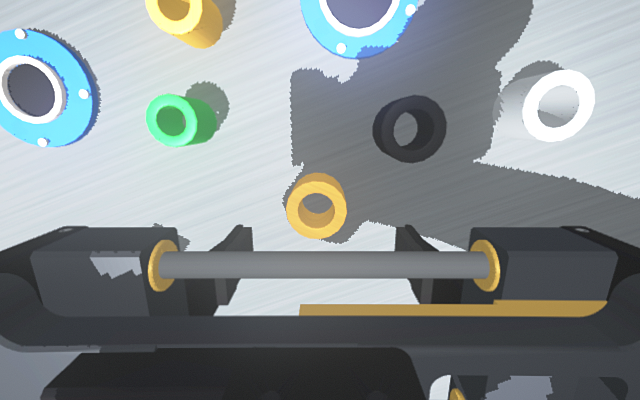

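View pics/t1.png

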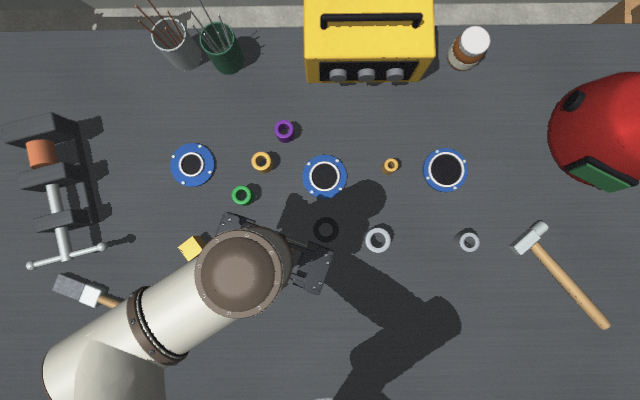

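The wrist view shows the large brass bush at (316,208), with clear floor on both sides of it along the jaw direction. I'll check its position from this frame, correct, and descend.

```bash
python3 - <<'E'
from h import *
c=optics.capture("wrist")
hsv=cv2.cvtColor(c["frame"],cv2.COLOR_RGB2HSV); m=cv2.inRange(hsv,(12,80,60),(34,255,255)); m[:150]=0; m[245:]=0;m[:,:260]=0;m[:,380:]=0
cs,_=cv2.findContours(m,cv2.RETR_EXTERNAL,cv2.CHAIN_APPROX_NONE);k=max(cs,key=cv2.contourArea)
X=circ(onplane(c,k[:,0],.045)); print(np.round(X,4))
E
python3 go.py .4375 .097 .06
```

```text
[0.4406 0.095  0.0277]
t 2.2 tcp [0.4403 0.0912 0.1221] F [ 0.3 -0.4  0.5] w 1.001 j [ 32.  11. -32.  -0. -46.  37.]
tilt [ 0.0106  0.0099 -0.9999] xdir [ 0.936 -0.352  0.006] units [-0.2  -0.15  2.49]
```

servo_tool(deltas=[{"slide":[-0.2,-0.15,0.8],"spin":0},{"slide":[0,0,0.8],"spin":0},{"slide":[0,0,0.7],"spin":0},{"slide":[0,0,0],"spin":0}])

```text
time_s: 2.6
tcp_pos: [0.4403, 0.1035, 0.0677]
ee_rot: [[0.938, -0.345, 0.021], [-0.345, -0.938, 0.016], [0.014, -0.023, -1.0]]
wrist_force: [0.1, -0.4, 0.0]
gripper_width: 1.002
```

```bash
python3 go.py .438 .097 .018
```

```text
t 2.6 tcp [0.4403 0.1035 0.0677] F [ 0.1 -0.4  0. ] w 1.002 j [ 34.  16. -36.  -0. -37.  36.]
tilt [ 0.0213  0.0165 -0.9996] xdir [ 0.938 -0.345  0.014] units [-0.02  0.32  1.98]
```

servo_tool(deltas=[{"slide":[0,0.32,0.9],"spin":0}])

```text
time_s: 2.7
tcp_pos: [0.4413, 0.0995, 0.0479]
ee_rot: [[0.94, -0.341, 0.03], [-0.341, -0.94, 0.021], [0.021, -0.03, -0.999]]
wrist_force: [0.4, 0.2, -0.1]
gripper_width: 1.002
```

```bash
cat > wait.py <<'E'
import sys
from h import *
for i in range(int(sys.argv[1])): optics.capture("wrist")
E
python3 go.py .438 .097 .018;python3 wait.py 1; python3 go.py .438 .097 .018;python3 wait.py 2; python3 go.py .438 .097 .018
```

```text
t 2.7 tcp [0.4413 0.0995 0.0479] F [ 0.4  0.2 -0.1] w 1.002 j [ 33.  17. -37.  -0. -33.  37.]
tilt [ 0.0297  0.0209 -0.9993] xdir [ 0.94  -0.341  0.021] units [-0.12  0.17  1.19]
t 2.75 tcp [0.4366 0.0964 0.0434] F [-1.7 -1.2 -2. ] w 1.001 j [ 33.  18. -38.  -0. -33.  37.]
tilt [ 0.0191  0.0158 -0.9997] xdir [ 0.939 -0.344  0.012] units [ 0.03 -0.02  1.02]
t 2.85 tcp [0.4376 0.0967 0.0453] F [ 0.3 -0.4 -0.5] w 0.999 j [ 33.  18. -38.  -0. -33.  37.]
tilt [ 0.0204  0.0158 -0.9997] xdir [ 0.939 -0.344  0.014] units [-0.01  0.01  1.09]
```

Settling with captures recovers the lag, so I'll use single rows and then let the arm settle.

servo_tool(deltas=[{"slide":[0,0,1],"spin":0}])

```text
time_s: 2.95
tcp_pos: [0.4416, 0.0995, 0.0237]
ee_rot: [[0.939, -0.342, 0.029], [-0.342, -0.939, 0.021], [0.02, -0.029, -0.999]]
wrist_force: [0.8, 1.2, -0.6]
gripper_width: 1.003
```

```bash
python3 wait.py 3; python3 go.py .438 .097 .018; python3 - <<'E'
from h import *
c=optics.capture("scene");cv2.imwrite("pics/s2.png",cv2.resize(c["frame"][60:280,150:450],None,fx=2.6,fy=2.6)[:,:,::-1])
E
```

```text
t 3.1 tcp [0.4382 0.0974 0.0209] F [ 0.2  0.6 -0.1] w 1.002 j [ 33.  20. -39.  -0. -29.  37.]
tilt [ 0.0199  0.0153 -0.9997] xdir [ 0.939 -0.344  0.013] units [-0.01  0.02  0.11]
```

View pics/s2.png

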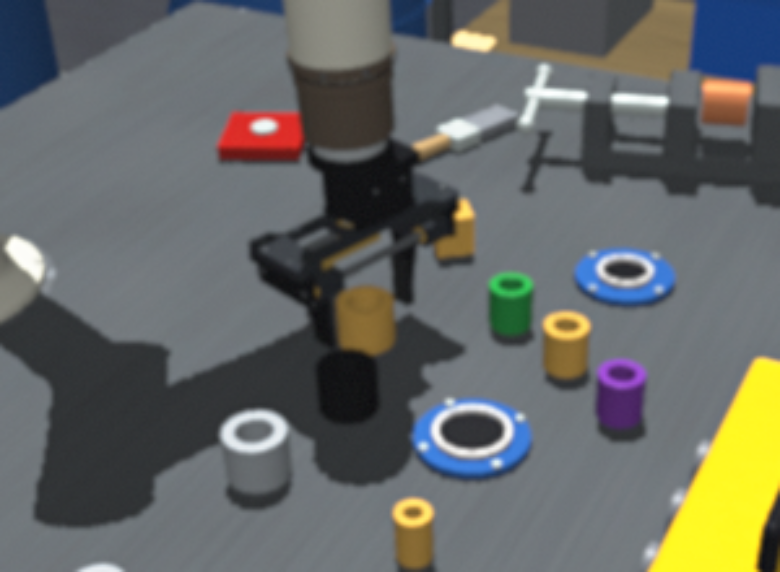

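The scene view shows the bush at (365,318) standing between the open fingers. Closing.

servo_tool(deltas=[{"slide":[0,0,0],"spin":0}], gripper=255)

```text
time_s: 3.25
tcp_pos: [0.4396, 0.0982, 0.0227]
ee_rot: [[0.939, -0.343, 0.023], [-0.343, -0.939, 0.017], [0.016, -0.024, -1.0]]
wrist_force: [-0.8, 0.7, 0.7]
gripper_width: 0.961
```

```bash
for i in 1 2 3 4; do python3 wait.py 4; python3 go.py .438 .097 .11; done
```

```text
t 3.45 tcp [0.4393 0.0979 0.0222] F [-0.   0.   1.1] w 0.811 j [ 33.  20. -39.  -0. -29.  37.]
tilt [ 0.0229  0.017  -0.9996] xdir [ 0.939 -0.343  0.016] units [ 0.02 -0.03 -3.51]
t 3.65 tcp [0.4388 0.0976 0.0216] F [-0.3  0.1  0.5] w 0.632 j [ 33.  20. -39.  -0. -29.  37.]
tilt [ 0.0217  0.0163 -0.9996] xdir [ 0.939 -0.343  0.015] units [ 0.03 -0.05 -3.54]
t 3.85 tcp [0.4389 0.0977 0.0216] F [-0.3  0.4  3.5] w 0.617 j [ 33.  20. -39.  -0. -29.  37.]
tilt [ 0.0216  0.0161 -0.9996] xdir [ 0.939 -0.343  0.015] units [ 0.03 -0.04 -3.54]
t 4.05 tcp [0.4389 0.0977 0.0215] F [-1.2  0.6  3.9] w 0.618 j [ 33.  20. -39.  -0. -29.  37.]
tilt [ 0.0217  0.0161 -0.9996] xdir [ 0.939 -0.343  0.015] units [ 0.03 -0.04 -3.54]
```

Gripped: opening 0.618 × 87 = 53.8 mm. Lifting.

servo_tool(deltas=[{"slide":[0,0,-0.9],"spin":0},{"slide":[0,0,-0.9],"spin":0},{"slide":[0,0,-0.9],"spin":0},{"slide":[0,0,-0.9],"spin":0}])

```text
time_s: 4.45
tcp_pos: [0.4295, 0.0924, 0.1063]
ee_rot: [[0.938, -0.348, 0.001], [-0.348, -0.938, 0.007], [-0.002, -0.007, -1.0]]
wrist_force: [0.3, 0.7, -5.8]
gripper_width: 0.617
```

```bash
python3 wait.py 3; python3 go.py .605 -.271 .11
```

```text
t 4.6 tcp [0.431  0.0933 0.1068] F [-0.2 -0.3 -6.5] w 0.615 j [ 33.  12. -34.  -0. -44.  37.]
tilt [ 0.0054  0.0095 -0.9999] xdir [ 0.938 -0.348  0.002] units [11.59 11.24 -0.23]
```

servo_tool(deltas=[{"slide":[0.8,0.78,0],"spin":0},{"slide":[1,0.97,0],"spin":0},{"slide":[1,0.97,0],"spin":0},{"slide":[1,0.97,0],"spin":0},{"slide":[1,0.97,0],"spin":0},{"slide":[1,0.97,0],"spin":0},{"slide":[1,0.97,0],"spin":0},{"slide":[1,0.97,0],"spin":0},{"slide":[1,0.97,0],"spin":0},{"slide":[0.8,0.78,0],"spin":0}])

```text
time_s: 5.6
tcp_pos: [0.5629, -0.2173, 0.074]
ee_rot: [[0.937, -0.348, -0.04], [-0.348, -0.937, 0.013], [-0.042, 0.001, -0.999]]
wrist_force: [1.0, 0.2, -4.8]
gripper_width: 0.616
```

```bash
python3 wait.py 3; python3 go.py .605 -.271 .08
```

```text
t 5.75 tcp [ 0.5623 -0.217   0.0737] F [-1.1  0.8 -5.3] w 0.616 j [ -6.  29. -11.  -1. -52.  76.]
tilt [-0.0409  0.0137 -0.9991] xdir [ 0.936 -0.35  -0.043] units [ 2.34  1.42 -0.35]
```

Extending made the tool dip and tilt 2.4°. I'll rise in settled single rows, then descend with linked rows, which brings the tilt back.

servo_tool(deltas=[{"slide":[0.9,0.6,-1],"spin":0}])

```text
time_s: 5.85
tcp_pos: [0.5724, -0.2359, 0.0912]
ee_rot: [[0.935, -0.35, -0.058], [-0.35, -0.937, 0.02], [-0.061, 0.002, -0.998]]
wrist_force: [0.9, 0.4, -5.7]
gripper_width: 0.619
```

```bash
python3 wait.py 3; python3 go.py .605 -.271 .12
```

```text
t 6.0 tcp [ 0.58   -0.2395  0.097 ] F [-0.5  0.8 -5.3] w 0.615 j [ -8.  30.  -6.  -1. -56.  78.]
tilt [-0.0397  0.0135 -0.9991] xdir [ 0.936 -0.35  -0.042] units [ 1.34  0.83 -0.97]
```

servo_tool(deltas=[{"slide":[0.9,0.6,-1],"spin":0}])

```text
time_s: 6.1
tcp_pos: [0.59, -0.2573, 0.1148]
ee_rot: [[0.935, -0.35, -0.056], [-0.349, -0.937, 0.021], [-0.06, 0.0, -0.998]]
wrist_force: [0.8, -0.3, -6.7]
gripper_width: 0.615
```

```bash
python3 wait.py 3; python3 go.py .605 -.271 .05
```

```text
t 6.25 tcp [ 0.5977 -0.2617  0.1211] F [-1.   1.  -5.9] w 0.617 j [-10.  30.  -1.  -0. -61.  79.]
tilt [-0.0377  0.0132 -0.9992] xdir [ 0.936 -0.351 -0.04 ] units [0.52 0.24 2.83]
```

servo_tool(deltas=[{"slide":[0.2,0.1,0.9],"spin":0},{"slide":[0,0,0.9],"spin":0},{"slide":[0,0,0.9],"spin":0}])

```text
time_s: 6.55
tcp_pos: [0.5982, -0.2615, 0.0516]
ee_rot: [[0.936, -0.35, -0.036], [-0.349, -0.937, 0.015], [-0.039, -0.002, -0.999]]
wrist_force: [0.3, -0.7, -6.1]
gripper_width: 0.615
```

```bash
python3 wait.py 3; python3 go.py .605 -.271 .05
```

```text
t 6.7 tcp [ 0.5965 -0.2613  0.0503] F [-0.6 -0.3 -4.1] w 0.618 j [-10.  35.  -5.  -1. -53.  80.]
tilt [-0.0418  0.016  -0.999 ] xdir [ 0.936 -0.349 -0.045] units [ 0.45  0.24 -0.01]
```

Tilt remains about 2.5°, mainly about the jaw axis, so the bush can level itself in the pads. I'll correct in xy, then check in a picture before seating it.

servo_tool(deltas=[{"slide":[0.48,0.24,0],"spin":0}])

```text
time_s: 6.8
tcp_pos: [0.6057, -0.2703, 0.0508]
ee_rot: [[0.937, -0.348, -0.042], [-0.347, -0.938, 0.016], [-0.045, -0.0, -0.999]]
wrist_force: [0.6, -0.5, -4.4]
gripper_width: 0.611
```

```bash
python3 wait.py 3; python3 go.py .606 -.271 .032;python3 - <<'E'
from h import *
c=optics.capture("scene");cv2.imwrite("pics/s3.png",cv2.resize(c["frame"][200:350,170:390],None,fx=3.5,fy=3.5)[:,:,::-1])
c=optics.capture("wrist");cv2.imwrite("pics/w3.png",c["frame"][:,:,::-1])
E
```

```text
t 6.95 tcp [ 0.607  -0.2718  0.0508] F [ 0.3  1.  -5.4] w 0.618 j [-10.  36.  -3.  -1. -54.  80.]
tilt [-0.0393  0.0152 -0.9991] xdir [ 0.936 -0.349 -0.042] units [-0.02 -0.02  0.75]
```

View pics/s3.png

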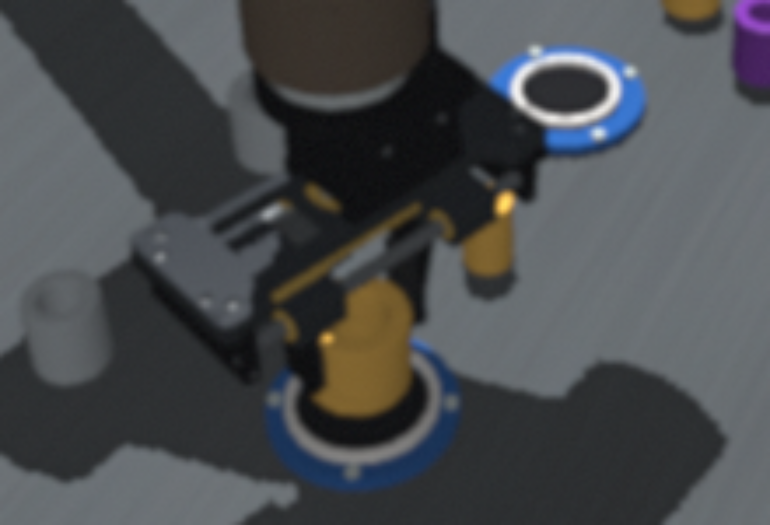

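View pics/w3.png

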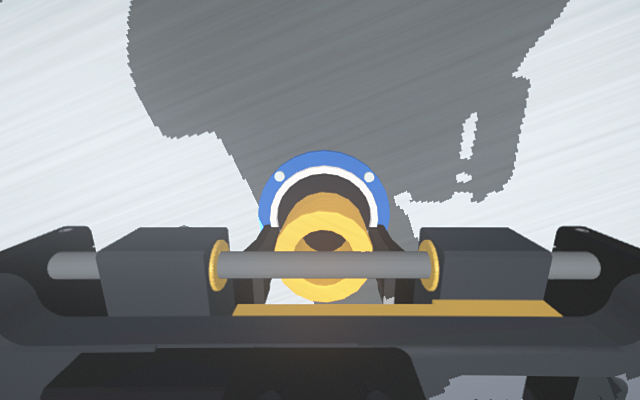

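The pictures show the bush over the rim: (365,400) in the scene crop, and centred on the jaw axis at (323,225) in the wrist view. Lowering.

servo_tool(deltas=[{"slide":[0,0,0.72],"spin":0}])

```text
time_s: 7.15
tcp_pos: [0.6081, -0.2719, 0.0361]
ee_rot: [[0.936, -0.349, -0.033], [-0.349, -0.937, 0.013], [-0.035, -0.001, -0.999]]
wrist_force: [-0.3, -0.4, -5.5]
gripper_width: 0.62
```

```bash
python3 wait.py 3; python3 go.py .606 -.271 .0295
```

```text
t 7.3 tcp [ 0.6046 -0.2709  0.0322] F [-0.   0.2 -4.7] w 0.615 j [-10.  37.  -4.  -1. -52.  80.]
tilt [-0.0424  0.0164 -0.999 ] xdir [ 0.936 -0.35  -0.045] units [ 0.06 -0.02  0.11]
```

servo_tool(deltas=[{"slide":[0.06,0,0.12],"spin":0}])

```text
time_s: 7.4
tcp_pos: [0.6061, -0.2715, 0.0307]
ee_rot: [[0.936, -0.349, -0.042], [-0.349, -0.937, 0.016], [-0.045, -0.0, -0.999]]
wrist_force: [-8.0, 5.2, 12.9]
gripper_width: 0.619
```

```bash
python3 wait.py 3; python3 go.py .606 -.271 .0295
```

```text
t 7.55 tcp [ 0.6062 -0.2715  0.0309] F [-3.4  1.8  2.9] w 0.617 j [-10.  37.  -4.  -1. -52.  80.]
tilt [-0.0415  0.0158 -0.999 ] xdir [ 0.936 -0.349 -0.044] units [-0.01 -0.02  0.06]
```

servo_tool(deltas=[{"slide":[0,0,0.06],"spin":0}])

```text
time_s: 7.65
tcp_pos: [0.6062, -0.2715, 0.0309]
ee_rot: [[0.936, -0.349, -0.041], [-0.349, -0.937, 0.015], [-0.044, -0.0, -0.999]]
wrist_force: [-4.4, 3.0, 3.6]
gripper_width: 0.618
```

```bash
python3 wait.py 2; python3 go.py .606 -.271 .0295
```

```text
t 7.75 tcp [ 0.6061 -0.2715  0.0308] F [-3.7  2.8  5.7] w 0.617 j [-10.  37.  -4.  -1. -52.  80.]
tilt [-0.0412  0.0154 -0.999 ] xdir [ 0.936 -0.349 -0.044] units [-0.01 -0.02  0.05]
```

servo_tool(deltas=[{"slide":[0,0,0],"spin":0}], gripper=0)

```text
time_s: 7.85
tcp_pos: [0.6069, -0.2718, 0.0314]
ee_rot: [[0.936, -0.349, -0.039], [-0.349, -0.937, 0.015], [-0.042, -0.0, -0.999]]
wrist_force: [0.7, -0.6, -0.9]
gripper_width: 0.651
```

```bash
python3 wait.py 10; python3 go.py .606 -.271 .12
```

```text
t 8.35 tcp [ 0.6062 -0.2716  0.0307] F [-0.5  0.3  0.4] w 0.987 j [-10.  37.  -4.  -1. -52.  80.]
tilt [-0.0411  0.0154 -0.999 ] xdir [ 0.936 -0.349 -0.044] units [-0.17 -0.02 -3.57]
```

Released (opening 0.987). Rising.

servo_tool(deltas=[{"slide":[0,0,-0.9],"spin":0},{"slide":[-0.15,0,-0.9],"spin":0},{"slide":[-0.15,0,-0.9],"spin":0},{"slide":[0,0,-0.9],"spin":0}])

```text
time_s: 8.75
tcp_pos: [0.6002, -0.2696, 0.1184]
ee_rot: [[0.935, -0.35, -0.051], [-0.349, -0.937, 0.018], [-0.054, 0.001, -0.999]]
wrist_force: [0.2, 0.1, 0.0]
gripper_width: 0.999
```

```bash
python3 wait.py 3; python3 go.py .622 .137 .12;python3 - <<'E'
from h import *
c=optics.capture("scene");cv2.imwrite("pics/s4.png",cv2.resize(c["frame"][200:350,170:390],None,fx=3.5,fy=3.5)[:,:,::-1])
E
```

```text
t 8.9 tcp [ 0.6017 -0.27    0.1195] F [-0.5 -0.3 -0. ] w 1.002 j [-10.  31.   1.  -1. -62.  80.]
tilt [-0.0464  0.017  -0.9988] xdir [ 0.936 -0.349 -0.049] units [ -4.93 -15.53   0.22]
```

View pics/s4.png

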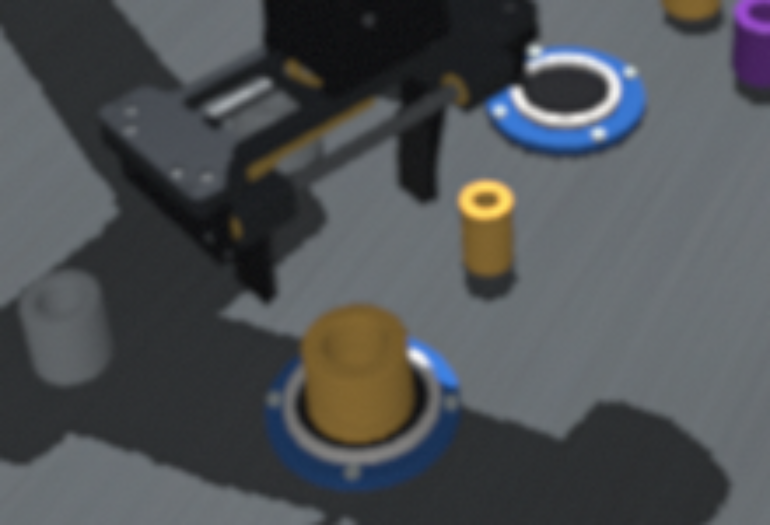

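The large bush sits upright in the large rim, at (357,390) in the crop. Next is the medium bush. I'll retract quickly first, which should undo the tilt, then approach in settled steps.

servo_tool(deltas=[{"slide":[-0.7,-0.7,0],"spin":0},{"slide":[-1,-1,0],"spin":0},{"slide":[-1,-1,0],"spin":0},{"slide":[-1,-1,0],"spin":0},{"slide":[-1,-1,0],"spin":0},{"slide":[-1,-1,0],"spin":0},{"slide":[-0.5,-1,0],"spin":0},{"slide":[-0.5,-1,0],"spin":0}])

```text
time_s: 9.75
tcp_pos: [0.501, -0.0255, 0.1144]
ee_rot: [[0.931, -0.359, -0.072], [-0.359, -0.933, 0.02], [-0.074, 0.007, -0.997]]
wrist_force: [-0.1, 0.1, -0.0]
gripper_width: 0.996
```

```bash
python3 wait.py 3; python3 go.py .622 .137 .12
```

```text
t 9.9 tcp [ 0.5016 -0.0255  0.1146] F [ 0.3 -0.6 -1.1] w 1.0 j [ 14.  19. -21.  -3. -54.  56.]
tilt [-0.0717  0.0197 -0.9972] xdir [ 0.932 -0.356 -0.074] units [ 2.16 -7.79 -0.43]
```

That move made the tilt worse (4°), but it's almost entirely about the jaw axis, so it does no harm to the grasp. From here I'll use short settled moves.

servo_tool(deltas=[{"slide":[0.3,-1,-0.2],"spin":0},{"slide":[0.3,-1,-0.2],"spin":0}])

```text
time_s: 10.1
tcp_pos: [0.5316, 0.0136, 0.121]
ee_rot: [[0.93, -0.36, -0.078], [-0.36, -0.933, 0.019], [-0.08, 0.011, -0.997]]
wrist_force: [0.5, 0.1, 0.2]
gripper_width: 1.003
```

```bash
python3 wait.py 3; python3 go.py .622 .137 .12
```

```text
t 10.25 tcp [0.5321 0.014  0.1208] F [-0.8 -0.4  0.6] w 1.003 j [ 18.  21. -16.  -3. -57.  53.]
tilt [-0.0776  0.0187 -0.9968] xdir [ 0.93  -0.358 -0.079] units [ 1.59 -5.88 -0.15]
```

servo_tool(deltas=[{"slide":[0.3,-1,-0.1],"spin":0}])

```text
time_s: 10.35
tcp_pos: [0.5458, 0.0322, 0.1214]
ee_rot: [[0.929, -0.362, -0.082], [-0.362, -0.932, 0.018], [-0.083, 0.013, -0.996]]
wrist_force: [0.9, -0.6, 0.6]
gripper_width: 1.0
```

```bash
python3 wait.py 3; python3 go.py .622 .137 .12
```

```text
t 10.5 tcp [0.5481 0.0341 0.1216] F [ 0.2 -1.4  0.4] w 0.996 j [ 19.  22. -14.  -3. -58.  52.]
tilt [-0.0791  0.0184 -0.9967] xdir [ 0.93  -0.359 -0.08 ] units [ 1.28 -4.9  -0.09]
```

servo_tool(deltas=[{"slide":[0.3,-1,-0.1],"spin":0}])

```text
time_s: 10.6
tcp_pos: [0.5616, 0.0521, 0.1225]
ee_rot: [[0.928, -0.362, -0.083], [-0.362, -0.932, 0.018], [-0.084, 0.014, -0.996]]
wrist_force: [0.5, 0.1, 0.1]
gripper_width: 1.004
```

```bash
python3 wait.py 3; python3 go.py .622 .137 .12
```

```text
t 10.75 tcp [0.5639 0.0541 0.1226] F [-0.2  0.1 -0.7] w 1.001 j [ 20.  24. -11.  -3. -59.  50.]
tilt [-0.0804  0.0181 -0.9966] xdir [ 0.93  -0.359 -0.082] units [ 0.98 -3.93 -0.02]
```

servo_tool(deltas=[{"slide":[0.25,-1,0],"spin":0}])

```text
time_s: 10.85
tcp_pos: [0.5763, 0.0726, 0.1216]
ee_rot: [[0.928, -0.362, -0.084], [-0.362, -0.932, 0.018], [-0.084, 0.014, -0.996]]
wrist_force: [0.4, -0.1, 0.7]
gripper_width: 0.995
```

```bash
python3 wait.py 4; python3 go.py .622 .137 .12
```

```text
t 11.05 tcp [0.5776 0.0742 0.1213] F [-1.7  0.1 -0.5] w 1.001 j [ 22.  25.  -9.  -3. -60.  49.]
tilt [-0.0822  0.0178 -0.9965] xdir [ 0.929 -0.36  -0.083] units [ 0.75 -2.98 -0.05]
```

servo_tool(deltas=[{"slide":[0.25,-1,0],"spin":0}])

```text
time_s: 11.15
tcp_pos: [0.5902, 0.0927, 0.1207]
ee_rot: [[0.928, -0.363, -0.085], [-0.363, -0.932, 0.017], [-0.085, 0.015, -0.996]]
wrist_force: [0.7, -0.2, -0.3]
gripper_width: 0.999
```

```bash
python3 wait.py 4; python3 go.py .622 .137 .12
```

```text
t 11.35 tcp [0.5916 0.0945 0.1202] F [-0.   1.3  0.1] w 1.0 j [ 23.  27.  -6.  -3. -61.  47.]
tilt [-0.0835  0.0175 -0.9964] xdir [ 0.929 -0.36  -0.084] units [ 0.52 -2.02 -0.06]
```

servo_tool(deltas=[{"slide":[0.25,-1,0],"spin":0}])

```text
time_s: 11.45
tcp_pos: [0.6043, 0.113, 0.1197]
ee_rot: [[0.928, -0.363, -0.086], [-0.363, -0.932, 0.017], [-0.086, 0.015, -0.996]]
wrist_force: [1.1, 0.8, 0.7]
gripper_width: 1.001
```

```bash
python3 wait.py 4; python3 go.py .622 .137 .12
```

```text
t 11.65 tcp [0.6056 0.1149 0.1191] F [-0.1  0.   0. ] w 0.998 j [ 24.  28.  -4.  -3. -62.  46.]
tilt [-0.0847  0.0172 -0.9963] xdir [ 0.929 -0.36  -0.085] units [ 0.29 -1.06 -0.07]
```

servo_tool(deltas=[{"slide":[0.2,-0.98,0],"spin":0}])

```text
time_s: 11.75
tcp_pos: [0.6173, 0.1334, 0.1188]
ee_rot: [[0.928, -0.363, -0.087], [-0.363, -0.932, 0.017], [-0.087, 0.016, -0.996]]
wrist_force: [0.2, 1.5, 0.4]
gripper_width: 1.003
```

```bash
python3 wait.py 6; python3 go.py .622 .137 .12; python3 wait.py 8;python3 go.py .622 .137 .07
```

```text
t 12.05 tcp [0.6183 0.135  0.1184] F [ 0.5 -0.2  1. ] w 0.999 j [ 25.  30.  -1.  -3. -63.  45.]
tilt [-0.0856  0.017  -0.9962] xdir [ 0.929 -0.361 -0.086] units [ 0.1  -0.13 -0.08]
t 12.45 tcp [0.619  0.1358 0.1184] F [-0.9  0.4  0.7] w 0.997 j [ 25.  30.  -1.  -3. -63.  45.]
tilt [-0.0847  0.0173 -0.9963] xdir [ 0.929 -0.361 -0.085] units [ 0.26 -0.12  1.92]
```

Tilt is 5°. A downward row followed by a zero row freezes a positive tilt lag, so I'll descend in such pairs to take it out.

servo_tool(deltas=[{"slide":[0.15,-0.05,0.9],"spin":0},{"slide":[0,0,0],"spin":0},{"slide":[0.1,0,0.9],"spin":0},{"slide":[0,0,0],"spin":0}])

```text
time_s: 12.85
tcp_pos: [0.6223, 0.1357, 0.0742]
ee_rot: [[0.929, -0.36, -0.082], [-0.36, -0.933, 0.018], [-0.083, 0.013, -0.996]]
wrist_force: [-0.3, -0.1, -0.5]
gripper_width: 0.998
```

```bash
python3 wait.py 4; python3 go.py .622 .137 .07
```

```text
t 13.05 tcp [0.6258 0.1368 0.0787] F [ 0.  -1.1 -0.7] w 0.998 j [ 25.  33.  -3.  -3. -58.  45.]
tilt [-0.0726  0.0203 -0.9972] xdir [ 0.931 -0.359 -0.075] units [-0.12  0.04  0.36]
```

servo_tool(deltas=[{"slide":[0,0,1],"spin":0}])

```text
time_s: 13.15
tcp_pos: [0.6276, 0.1385, 0.0585]
ee_rot: [[0.932, -0.358, -0.062], [-0.357, -0.934, 0.023], [-0.067, 0.0, -0.998]]
wrist_force: [0.9, 0.7, 0.4]
gripper_width: 0.997
```

```bash
python3 wait.py 4; python3 go.py .622 .137 .021;  python3 - <<'E'
from h import *
c=optics.capture("scene");cv2.imwrite("pics/s5.png",cv2.resize(c["frame"][100:280,230:470],None,fx=3.2,fy=3.2)[:,:,::-1])
E
```

```text
t 13.35 tcp [0.6242 0.1372 0.0545] F [-0.2  1.3  0.2] w 1.002 j [ 25.  34.  -4.  -3. -55.  46.]
tilt [-0.0723  0.0199 -0.9972] xdir [ 0.931 -0.358 -0.075] units [0.02 0.03 1.34]
```

View pics/s5.png

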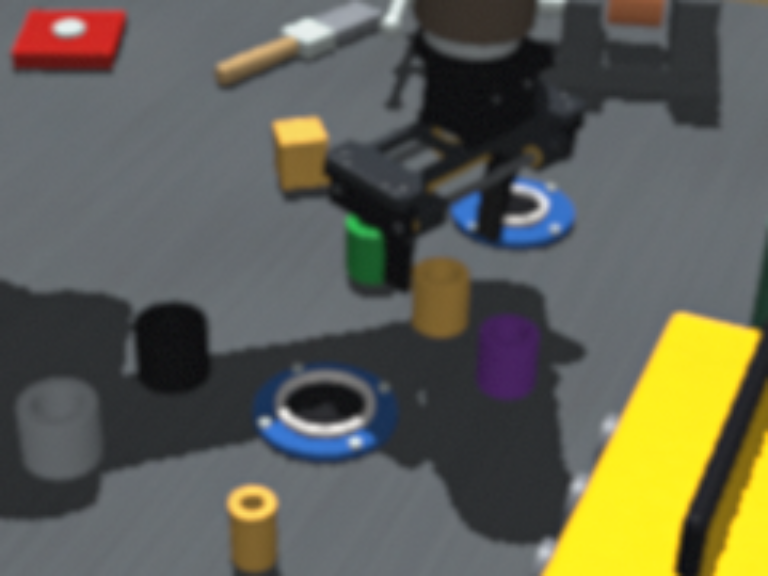

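The medium bush (440,298) stands between the fingers, with green (368,250) and purple (508,355) well clear to either side. Descending.

servo_tool(deltas=[{"slide":[0,0,0.7],"spin":0}])

```text
time_s: 13.5
tcp_pos: [0.6264, 0.1387, 0.0412]
ee_rot: [[0.932, -0.358, -0.063], [-0.357, -0.934, 0.023], [-0.067, 0.002, -0.998]]
wrist_force: [-0.2, -0.3, 0.6]
gripper_width: 0.999
```

```bash
python3 wait.py 4; python3 go.py .622 .137 .021
```

```text
t 13.7 tcp [0.6238 0.1378 0.0383] F [-0.4 -0.4  0.6] w 0.997 j [ 26.  35.  -5.  -3. -53.  46.]
tilt [-0.0703  0.0203 -0.9973] xdir [ 0.931 -0.358 -0.073] units [-0.01  0.05  0.7 ]
```

servo_tool(deltas=[{"slide":[0,0,0.64],"spin":0}])

```text
time_s: 13.8
tcp_pos: [0.6254, 0.1389, 0.0257]
ee_rot: [[0.932, -0.357, -0.064], [-0.357, -0.934, 0.022], [-0.067, 0.002, -0.998]]
wrist_force: [-0.3, 0.8, 0.5]
gripper_width: 0.997
```

```bash
python3 wait.py 5; python3 go.py .622 .137 .021
```

```text
t 14.05 tcp [0.6234 0.1383 0.0234] F [ 1.  -0.4  0.4] w 1.001 j [ 26.  36.  -6.  -4. -51.  46.]
tilt [-0.069   0.0205 -0.9974] xdir [ 0.931 -0.357 -0.072] units [-0.03  0.07  0.1 ]
```

servo_tool(deltas=[{"slide":[0,0,0],"spin":0}], gripper=255)

```text
time_s: 14.15
tcp_pos: [0.6239, 0.1384, 0.0243]
ee_rot: [[0.931, -0.358, -0.068], [-0.357, -0.934, 0.021], [-0.071, 0.005, -0.997]]
wrist_force: [0.2, -0.3, 0.7]
gripper_width: 0.961
```

```bash
python3 wait.py 16; python3 go.py .622 .137 .10
```

```text
t 14.95 tcp [0.6232 0.1381 0.0234] F [-0.8 -0.8  0.3] w 0.48 j [ 26.  36.  -6.  -4. -51.  46.]
tilt [-0.0695  0.0202 -0.9974] xdir [ 0.931 -0.357 -0.072] units [-0.25  0.07 -3.05]
```

Gripped: 0.48 × 87 = 41.8 mm. Lifting in settled steps.

servo_tool(deltas=[{"slide":[0,0,-1],"spin":0}])

```text
time_s: 15.05
tcp_pos: [0.6212, 0.1366, 0.0439]
ee_rot: [[0.93, -0.359, -0.079], [-0.359, -0.933, 0.018], [-0.081, 0.012, -0.997]]
wrist_force: [0.0, 0.1, -4.2]
gripper_width: 0.475
```

```bash
python3 wait.py 4; python3 go.py .593 .001 .095
```

```text
t 15.25 tcp [0.6247 0.1378 0.0477] F [-0.3  0.3 -4.9] w 0.476 j [ 25.  34.  -5.  -3. -54.  46.]
tilt [-0.0695  0.0211 -0.9974] xdir [ 0.931 -0.358 -0.072] units [ 0.64  5.57 -1.91]
```

servo_tool(deltas=[{"slide":[0,0,-1],"spin":0}])

```text
time_s: 15.35
tcp_pos: [0.6221, 0.1363, 0.0673]
ee_rot: [[0.929, -0.36, -0.081], [-0.36, -0.933, 0.018], [-0.082, 0.012, -0.997]]
wrist_force: [-1.2, -0.6, -4.1]
gripper_width: 0.476
```

```bash
python3 wait.py 4; python3 go.py .593 .001 .095
```

```text
t 15.55 tcp [0.6259 0.1374 0.0716] F [-0.8 -0.9 -4.8] w 0.478 j [ 25.  33.  -3.  -3. -57.  45.]
tilt [-0.0703  0.0215 -0.9973] xdir [ 0.931 -0.358 -0.073] units [ 0.66  5.57 -0.96]
```

servo_tool(deltas=[{"slide":[0,0.5,-1],"spin":0}])

```text
time_s: 15.65
tcp_pos: [0.6197, 0.1253, 0.0911]
ee_rot: [[0.93, -0.359, -0.081], [-0.359, -0.933, 0.019], [-0.082, 0.011, -0.997]]
wrist_force: [-0.6, -0.5, -4.7]
gripper_width: 0.476
```

```bash
python3 wait.py 4; python3 go.py .593 .001 .095
```

```text
t 15.85 tcp [0.6227 0.1252 0.0955] F [-0.4 -0.4 -4.3] w 0.477 j [ 25.  31.  -3.  -3. -59.  46.]
tilt [-0.0713  0.022  -0.9972] xdir [ 0.93  -0.359 -0.074] units [ 0.68  5.06 -0.  ]
```

servo_tool(deltas=[{"slide":[0.15,1,0],"spin":0}])

```text
time_s: 15.95
tcp_pos: [0.6173, 0.1027, 0.0937]
ee_rot: [[0.931, -0.357, -0.072], [-0.357, -0.934, 0.023], [-0.075, 0.004, -0.997]]
wrist_force: [-0.1, -1.0, -3.7]
gripper_width: 0.481
```

```bash
python3 wait.py 4; python3 go.py .593 .001 .095
```

```text
t 16.15 tcp [0.6164 0.1003 0.0938] F [-0.   0.5 -4.6] w 0.477 j [ 23.  30.  -5.  -3. -59.  48.]
tilt [-0.0736  0.0217 -0.9971] xdir [ 0.93  -0.36  -0.076] units [ 0.55  4.04 -0.07]
```

servo_tool(deltas=[{"slide":[0.15,1,0],"spin":0}])

```text
time_s: 16.25
tcp_pos: [0.612, 0.0782, 0.0929]
ee_rot: [[0.931, -0.357, -0.072], [-0.357, -0.934, 0.022], [-0.075, 0.005, -0.997]]
wrist_force: [0.6, 0.0, -3.0]
gripper_width: 0.477
```

```bash
python3 wait.py 4; python3 go.py .593 .001 .095
```

```text
t 16.45 tcp [0.6108 0.0759 0.0929] F [ 0.5  0.4 -4.5] w 0.477 j [ 21.  30.  -6.  -3. -58.  50.]
tilt [-0.0742  0.0217 -0.997 ] xdir [ 0.93  -0.36  -0.077] units [ 0.41  3.05 -0.09]
```

servo_tool(deltas=[{"slide":[0.15,1,0],"spin":0}])

```text
time_s: 16.55
tcp_pos: [0.6069, 0.054, 0.0927]
ee_rot: [[0.931, -0.357, -0.072], [-0.357, -0.934, 0.023], [-0.075, 0.005, -0.997]]
wrist_force: [0.2, 0.2, -3.6]
gripper_width: 0.48
```

```bash
python3 wait.py 4; python3 go.py .593 .001 .095
```

```text
t 16.75 tcp [0.6056 0.0517 0.0927] F [-0.2 -0.4 -2.8] w 0.485 j [ 19.  29.  -7.  -3. -57.  52.]
tilt [-0.0737  0.022  -0.997 ] xdir [ 0.93  -0.36  -0.077] units [ 0.25  2.07 -0.1 ]
```

servo_tool(deltas=[{"slide":[0.15,1,0],"spin":0}])

```text
time_s: 16.85
tcp_pos: [0.6018, 0.0299, 0.0927]
ee_rot: [[0.931, -0.357, -0.071], [-0.356, -0.934, 0.023], [-0.074, 0.004, -0.997]]
wrist_force: [-0.8, -0.9, -3.8]
gripper_width: 0.477
```

```bash
python3 wait.py 4; python3 go.py .593 .001 .095
```

```text
t 17.05 tcp [0.6006 0.0277 0.0926] F [-0.5 -0.1 -4. ] w 0.477 j [ 17.  28.  -8.  -3. -57.  54.]
tilt [-0.0729  0.0223 -0.9971] xdir [ 0.93  -0.36  -0.076] units [ 0.1  1.1 -0.1]
```

servo_tool(deltas=[{"slide":[0.1,1,0.4],"spin":0}])

```text
time_s: 17.15
tcp_pos: [0.5964, 0.0066, 0.0841]
ee_rot: [[0.932, -0.357, -0.066], [-0.356, -0.934, 0.023], [-0.07, 0.002, -0.998]]
wrist_force: [0.0, -0.2, -3.4]
gripper_width: 0.475
```

```bash
python3 wait.py 4; python3 go.py .5935 .002 .0325
```

```text
t 17.35 tcp [0.5935 0.0042 0.0824] F [ 0.3 -0.8 -4.9] w 0.476 j [ 15.  29. -10.  -3. -55.  56.]
tilt [-0.0726  0.0224 -0.9971] xdir [ 0.93  -0.36  -0.076] units [0.18 0.07 1.99]
```

servo_tool(deltas=[{"slide":[0,0,0.9],"spin":0}])

```text
time_s: 17.45
tcp_pos: [0.5961, 0.0061, 0.0634]
ee_rot: [[0.931, -0.359, -0.062], [-0.358, -0.933, 0.023], [-0.067, 0.0, -0.998]]
wrist_force: [0.8, 0.3, -3.6]
gripper_width: 0.48
```

```bash
python3 wait.py 4; python3 go.py .5935 .002 .0325;  python3 - <<'E'
from h import *
c=optics.capture("scene");cv2.imwrite("pics/s6.png",cv2.resize(c["frame"][140:290,230:450],None,fx=3.5,fy=3.5)[:,:,::-1])
E
```

```text
t 17.65 tcp [0.5922 0.0053 0.0601] F [-0.1 -0.5 -3.4] w 0.476 j [ 15.  30. -11.  -3. -52.  56.]
tilt [-0.0728  0.0219 -0.9971] xdir [ 0.93  -0.359 -0.076] units [0.18 0.1  1.09]
```

View pics/s6.png

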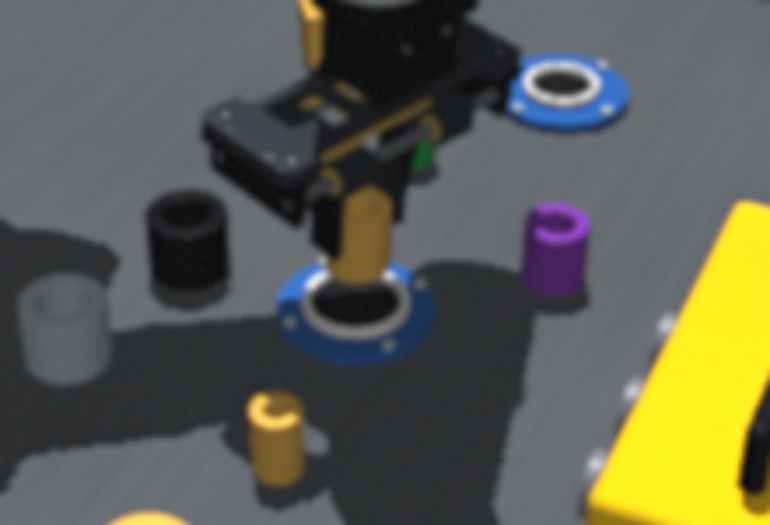

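The medium bush hangs upright over the medium rim, at (358,240) with the rim centre at (356,300). Lowering with a small correction.

servo_tool(deltas=[{"slide":[0.2,0.1,0.6],"spin":0}])

```text
time_s: 17.8
tcp_pos: [0.5983, 0.0024, 0.0481]
ee_rot: [[0.932, -0.358, -0.064], [-0.357, -0.934, 0.023], [-0.068, 0.001, -0.998]]
wrist_force: [-0.0, 0.9, -3.5]
gripper_width: 0.478
```

```bash
python3 wait.py 4; python3 go.py .5935 .002 .0325
```

```text
t 18.0 tcp [0.5952 0.0013 0.0448] F [-0.  -0.2 -3.9] w 0.477 j [ 14.  31. -12.  -3. -51.  56.]
tilt [-0.0724  0.0218 -0.9971] xdir [ 0.93  -0.359 -0.075] units [-0.04 -0.01  0.5 ]
```

servo_tool(deltas=[{"slide":[0.03,0,0.46],"spin":0}])

```text
time_s: 18.1
tcp_pos: [0.597, 0.0014, 0.0348]
ee_rot: [[0.931, -0.359, -0.068], [-0.359, -0.933, 0.022], [-0.071, 0.003, -0.997]]
wrist_force: [1.0, -0.4, -3.0]
gripper_width: 0.479
```

```bash
python3 wait.py 4; python3 go.py .5935 .002 .031
```

```text
t 18.3 tcp [0.5947 0.0011 0.0328] F [ 0.6 -0.3 -3.8] w 0.474 j [ 14.  32. -12.  -3. -49.  56.]
tilt [-0.0736  0.0215 -0.9971] xdir [ 0.93  -0.359 -0.076] units [-0.05 -0.02  0.08]
```

servo_tool(deltas=[{"slide":[0,0,0.08],"spin":0}])

```text
time_s: 18.4
tcp_pos: [0.595, 0.0012, 0.0312]
ee_rot: [[0.93, -0.36, -0.073], [-0.359, -0.933, 0.021], [-0.075, 0.006, -0.997]]
wrist_force: [-3.7, 2.7, 14.4]
gripper_width: 0.476
```

```bash
python3 wait.py 4; python3 go.py .5935 .002 .031
```

```text
t 18.6 tcp [0.595  0.0012 0.0314] F [-0.   0.2 -0.8] w 0.477 j [ 14.  32. -12.  -3. -49.  56.]
tilt [-0.0724  0.0216 -0.9971] xdir [ 0.93  -0.359 -0.075] units [-0.06 -0.01  0.02]
```

Contact with the seat. Releasing.

servo_tool(deltas=[{"slide":[0,0,0],"spin":0}], gripper=0)

```text
time_s: 18.7
tcp_pos: [0.5953, 0.0012, 0.0317]
ee_rot: [[0.93, -0.359, -0.072], [-0.359, -0.933, 0.022], [-0.075, 0.006, -0.997]]
wrist_force: [0.1, 0.4, 0.8]
gripper_width: 0.513
```

```bash
python3 wait.py 10; python3 go.py .61 -.14 .12
```

```text
t 19.2 tcp [0.595  0.0012 0.0314] F [0.2 0.3 0.3] w 0.934 j [ 14.  32. -12.  -3. -49.  56.]
tilt [-0.0723  0.0216 -0.9972] xdir [ 0.93  -0.359 -0.075] units [ 2.32  5.08 -3.7 ]
```

servo_tool(deltas=[{"slide":[-0.05,0,-1],"spin":0}])

```text
time_s: 19.3
tcp_pos: [0.5929, 0.0007, 0.0534]
ee_rot: [[0.929, -0.36, -0.08], [-0.36, -0.933, 0.021], [-0.082, 0.01, -0.997]]
wrist_force: [-0.8, -0.2, -0.0]
gripper_width: 0.975
```

```bash
python3 wait.py 4; python3 go.py .61 -.14 .12
```

```text
t 19.5 tcp [0.596  0.0013 0.0568] F [ 0.1  0.8 -0.2] w 0.993 j [ 14.  30. -11.  -3. -52.  56.]
tilt [-0.071   0.0221 -0.9972] xdir [ 0.93  -0.359 -0.074] units [ 2.36  5.08 -2.68]
```

servo_tool(deltas=[{"slide":[-0.05,0,-1],"spin":0}])

```text
time_s: 19.6
tcp_pos: [0.5932, 0.0008, 0.078]
ee_rot: [[0.929, -0.361, -0.08], [-0.36, -0.933, 0.021], [-0.083, 0.009, -0.997]]
wrist_force: [0.3, 0.6, -0.1]
gripper_width: 0.998
```

```bash
python3 wait.py 4; python3 go.py .61 -.14 .12
```

```text
t 19.8 tcp [0.5963 0.0013 0.0815] F [-0.1 -0.3 -0.2] w 0.999 j [ 14.  29. -10.  -3. -55.  56.]
tilt [-0.0712  0.0226 -0.9972] xdir [ 0.93  -0.359 -0.075] units [ 2.43  5.08 -1.7 ]
```

servo_tool(deltas=[{"slide":[-0.05,0,-1],"spin":0}])

```text
time_s: 19.9
tcp_pos: [0.5933, 0.0009, 0.102]
ee_rot: [[0.929, -0.361, -0.082], [-0.361, -0.932, 0.022], [-0.084, 0.009, -0.996]]
wrist_force: [0.2, -0.1, -0.8]
gripper_width: 1.002
```

```bash
python3 wait.py 4; python3 go.py .61 -.1425 .12;  python3 - <<'E'
from h import *
c=optics.capture("scene");cv2.imwrite("pics/s7.png",cv2.resize(c["frame"][140:290,230:450],None,fx=3.5,fy=3.5)[:,:,::-1])
E
```

```text
t 20.1 tcp [0.5964 0.0012 0.1056] F [-0.5 -0.4 -0.2] w 1.001 j [ 14.  27.  -8.  -3. -58.  56.]
tilt [-0.0722  0.0229 -0.9971] xdir [ 0.93  -0.36  -0.076] units [ 2.53  5.17 -0.74]
```

View pics/s7.png

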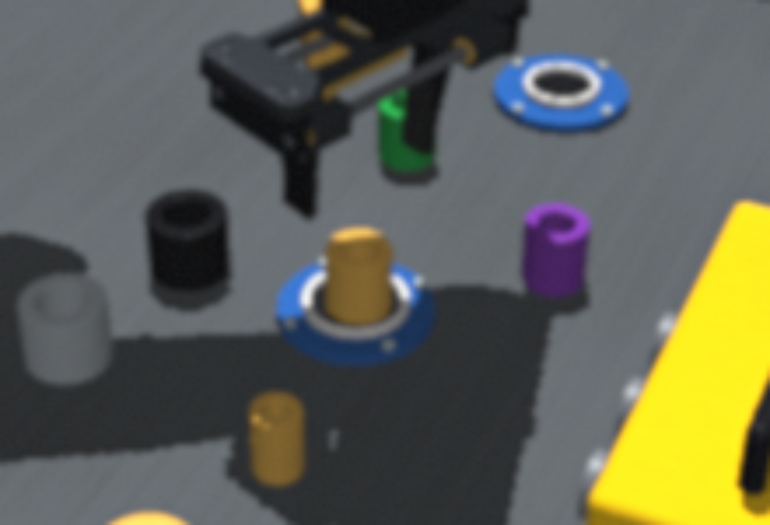

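The medium bush sits upright in the medium rim (358,280). On to the small one at (0.6107, -0.1425).

servo_tool(deltas=[{"slide":[0.5,1,-0.1],"spin":0},{"slide":[0.5,1,-0.1],"spin":0}])

```text
time_s: 20.35
tcp_pos: [0.6, -0.0529, 0.1054]
ee_rot: [[0.931, -0.356, -0.079], [-0.355, -0.935, 0.023], [-0.082, 0.007, -0.997]]
wrist_force: [1.0, -0.4, -0.6]
gripper_width: 0.999
```

```bash
python3 wait.py 4; python3 go.py .61 -.1425 .115
```

```text
t 20.55 tcp [ 0.6001 -0.0532  0.1056] F [ 0.3 -0.5  0.6] w 1.001 j [  9.  28.  -7.  -2. -59.  61.]
tilt [-0.0784  0.0229 -0.9967] xdir [ 0.93  -0.358 -0.081] units [ 1.62  3.19 -0.49]
```

servo_tool(deltas=[{"slide":[0.5,1,-0.1],"spin":0},{"slide":[0.5,1,-0.1],"spin":0}])

```text
time_s: 20.75
tcp_pos: [0.6053, -0.1057, 0.1074]
ee_rot: [[0.932, -0.353, -0.081], [-0.352, -0.936, 0.023], [-0.084, 0.007, -0.996]]
wrist_force: [-0.2, 0.4, -0.1]
gripper_width: 0.999
```

```bash
python3 wait.py 4; python3 go.py .61 -.1425 .115
```

```text
t 20.95 tcp [ 0.6053 -0.106   0.1074] F [-1.2  0.1 -0.1] w 1.004 j [  4.  29.  -5.  -2. -60.  66.]
tilt [-0.0808  0.0237 -0.9965] xdir [ 0.931 -0.355 -0.084] units [ 0.67  1.3  -0.35]
```

servo_tool(deltas=[{"slide":[0.6,1,0],"spin":0}])

```text
time_s: 21.05
tcp_pos: [0.6104, -0.1316, 0.1064]
ee_rot: [[0.933, -0.351, -0.081], [-0.35, -0.936, 0.024], [-0.084, 0.006, -0.996]]
wrist_force: [0.3, 0.4, -0.0]
gripper_width: 1.001
```

```bash
python3 wait.py 4; python3 go.py .6107 -.1425 .0615
```

```text
t 21.25 tcp [ 0.6101 -0.1338  0.1059] F [-1.5  0.4 -0.2] w 1.0 j [  2.  30.  -4.  -2. -61.  68.]
tilt [-0.0816  0.024  -0.9964] xdir [ 0.931 -0.354 -0.085] units [0.3  0.31 1.76]
```

servo_tool(deltas=[{"slide":[0.15,0.2,0.9],"spin":0},{"slide":[0,0,0],"spin":0},{"slide":[0.1,0.1,0.9],"spin":0},{"slide":[0,0,0],"spin":0}])

```text
time_s: 21.65
tcp_pos: [0.6103, -0.1371, 0.0617]
ee_rot: [[0.933, -0.35, -0.08], [-0.349, -0.937, 0.024], [-0.083, 0.005, -0.997]]
wrist_force: [-1.0, 0.6, -0.9]
gripper_width: 0.997
```

```bash
python3 wait.py 4; python3 go.py .6107 -.1425 .021;  python3 - <<'E'
from h import *
c=optics.capture("scene");cv2.imwrite("pics/s8.png",cv2.resize(c["frame"][190:340,200:420],None,fx=3.5,fy=3.5)[:,:,::-1])
c=optics.capture("wrist");cv2.imwrite("pics/w8.png",c["frame"][:,:,::-1])
E
```

```text
t 21.85 tcp [ 0.6141 -0.1379  0.066 ] F [ 0.1 -0.2  0.5] w 0.998 j [  1.  33.  -6.  -2. -56.  69.]
tilt [-0.0697  0.0225 -0.9973] xdir [ 0.935 -0.348 -0.073] units [0.07 0.21 1.8 ]
```

View pics/s8.png

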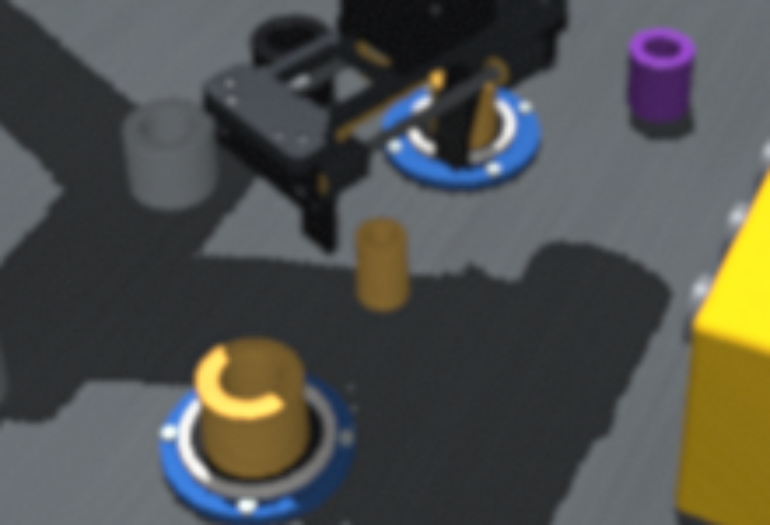

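View pics/w8.png

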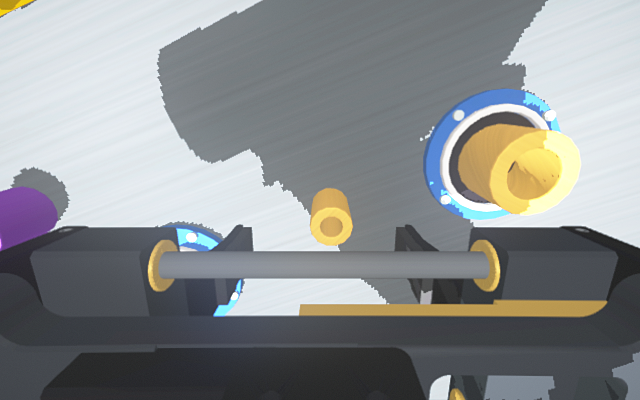

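The small bush is between the fingers at (331,215) in the wrist view, and the large (left in the scene crop) and medium bushes sit in their rims. Descending.

servo_tool(deltas=[{"slide":[0.05,0.2,0.9],"spin":0}])

```text
time_s: 22.05
tcp_pos: [0.6149, -0.1426, 0.047]
ee_rot: [[0.936, -0.348, -0.061], [-0.347, -0.938, 0.022], [-0.065, 0.001, -0.998]]
wrist_force: [0.2, 0.1, -0.4]
gripper_width: 0.995
```

```bash
python3 wait.py 4; python3 go.py .6107 -.1425 .022
```

```text
t 22.25 tcp [ 0.6115 -0.1428  0.0435] F [-0.6 -0.4  0.9] w 1.001 j [  1.  34.  -7.  -2. -53.  70.]
tilt [-0.0707  0.0225 -0.9972] xdir [ 0.934 -0.349 -0.074] units [ 0.03 -0.    0.86]
```

servo_tool(deltas=[{"slide":[0,0.03,0.88],"spin":0}])

```text
time_s: 22.35
tcp_pos: [0.6134, -0.1433, 0.0255]
ee_rot: [[0.935, -0.348, -0.062], [-0.348, -0.937, 0.021], [-0.065, 0.002, -0.998]]
wrist_force: [0.8, -0.0, -0.9]
gripper_width: 1.0
```

```bash
python3 wait.py 5; python3 go.py .6107 -.1425 .022
```

```text
t 22.6 tcp [ 0.6106 -0.1431  0.0227] F [-0.3 -0.5 -0. ] w 1.0 j [  1.  35.  -8.  -2. -51.  70.]
tilt [-0.0691  0.022  -0.9974] xdir [ 0.935 -0.348 -0.072] units [-0.   -0.03  0.03]
```

servo_tool(deltas=[{"slide":[0,0,0],"spin":0}], gripper=255)

```text
time_s: 22.7
tcp_pos: [0.6113, -0.1431, 0.0238]
ee_rot: [[0.935, -0.349, -0.067], [-0.348, -0.937, 0.022], [-0.071, 0.003, -0.997]]
wrist_force: [-0.1, 0.3, 0.0]
gripper_width: 0.963
```

```bash
python3 wait.py 18; python3 go.py .61 -.1425 .10; python3 wait.py 2; python3 go.py .622 .299 .10
```

```text
t 23.6 tcp [ 0.6106 -0.1431  0.0226] F [ 0.3  0.  -0.3] w 0.335 j [  1.  35.  -8.  -2. -51.  70.]
tilt [-0.0691  0.0221 -0.9974] xdir [ 0.935 -0.348 -0.072] units [-0.25 -0.   -3.09]
t 23.7 tcp [ 0.6106 -0.1431  0.0226] F [-0.2  0.4 -0.5] w 0.336 j [  1.  35.  -8.  -2. -51.  70.]
tilt [-0.069   0.0221 -0.9974] xdir [ 0.935 -0.348 -0.072] units [ -5.96 -16.72  -2.73]
```

Gripped (29.2 mm). Lift well above the seated medium bush before crossing.

servo_tool(deltas=[{"slide":[0,0,-1],"spin":0}])

```text
time_s: 23.8
tcp_pos: [0.6088, -0.1432, 0.0439]
ee_rot: [[0.933, -0.35, -0.079], [-0.349, -0.937, 0.023], [-0.082, 0.006, -0.997]]
wrist_force: [-0.6, 0.3, -2.5]
gripper_width: 0.339
```

```bash
python3 wait.py 4; python3 go.py .622 .299 .13
```

```text
t 24.0 tcp [ 0.6123 -0.1435  0.0474] F [ 0.8  0.7 -2.1] w 0.337 j [  1.  34.  -7.  -2. -53.  70.]
tilt [-0.0685  0.0226 -0.9974] xdir [ 0.934 -0.349 -0.072] units [ -6.05 -16.71  -2.92]
```

servo_tool(deltas=[{"slide":[-0.1,0,-1],"spin":0}])

```text
time_s: 24.1
tcp_pos: [0.6077, -0.1427, 0.0677]
ee_rot: [[0.933, -0.351, -0.079], [-0.35, -0.936, 0.024], [-0.083, 0.005, -0.997]]
wrist_force: [0.3, 0.4, -2.8]
gripper_width: 0.342
```

```bash
python3 wait.py 4; python3 go.py .622 .299 .13
```

```text
t 24.3 tcp [ 0.6112 -0.143   0.0716] F [-1.2 -0.6 -2. ] w 0.332 j [  1.  32.  -6.  -2. -56.  70.]
tilt [-0.0689  0.0232 -0.9974] xdir [ 0.934 -0.349 -0.073] units [ -5.94 -16.71  -1.95]
```

servo_tool(deltas=[{"slide":[-0.1,0,-1],"spin":0}])

```text
time_s: 24.4
tcp_pos: [0.6069, -0.1421, 0.0915]
ee_rot: [[0.933, -0.351, -0.08], [-0.35, -0.936, 0.025], [-0.084, 0.005, -0.996]]
wrist_force: [-0.3, -0.3, -2.1]
gripper_width: 0.334
```

```bash
python3 wait.py 4; python3 go.py .622 .299 .13
```

```text
t 24.6 tcp [ 0.6103 -0.1425  0.0956] F [-0.8 -0.8 -1.8] w 0.336 j [  1.  30.  -5.  -2. -59.  70.]
tilt [-0.0696  0.0239 -0.9973] xdir [ 0.934 -0.349 -0.074] units [ -5.83 -16.7   -0.98]
```

servo_tool(deltas=[{"slide":[-0.1,0,-1],"spin":0}])

```text
time_s: 24.7
tcp_pos: [0.6061, -0.1416, 0.1154]
ee_rot: [[0.933, -0.352, -0.081], [-0.351, -0.936, 0.026], [-0.085, 0.004, -0.996]]
wrist_force: [-1.4, 0.1, -2.4]
gripper_width: 0.336
```

```bash
python3 wait.py 4; python3 go.py .622 .299 .13; python3 - <<'E'
from h import *
c=optics.capture("scene");cv2.imwrite("pics/s9.png",cv2.resize(c["frame"][150:340,200:450],None,fx=3,fy=3)[:,:,::-1])
E
```

```text
t 24.9 tcp [ 0.6094 -0.142   0.1196] F [-0.5  0.4 -2.1] w 0.334 j [  1.  29.  -3.  -2. -62.  69.]
tilt [-0.0703  0.0245 -0.9972] xdir [ 0.934 -0.35  -0.074] units [ -5.73 -16.7   -0.02]
```

View pics/s9.png

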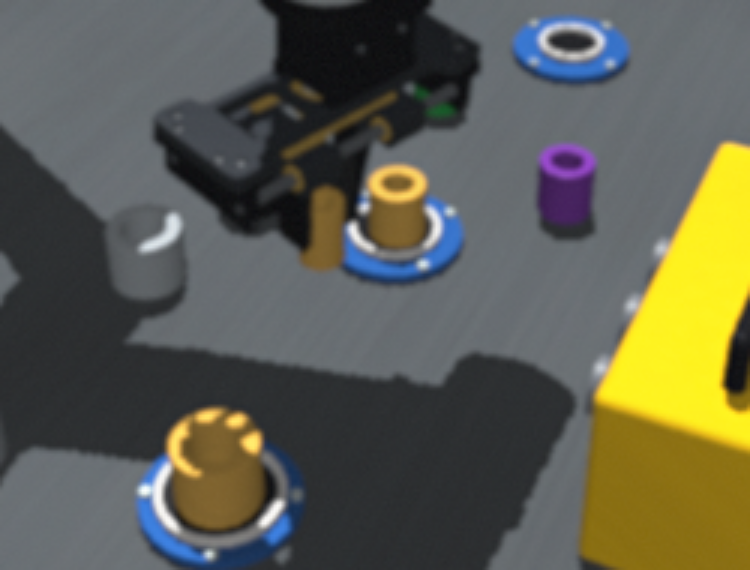

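The small bush is held upright at (323,228), and the large and medium bushes are in their rims. Carrying it left.

servo_tool(deltas=[{"slide":[-0.35,-1,0],"spin":0},{"slide":[-0.35,-1,0],"spin":0}])

```text
time_s: 25.15
tcp_pos: [0.6082, -0.0907, 0.1165]
ee_rot: [[0.931, -0.356, -0.077], [-0.355, -0.934, 0.025], [-0.081, 0.004, -0.997]]
wrist_force: [0.5, 0.7, -2.2]
gripper_width: 0.337
```

```bash
python3 wait.py 4; python3 go.py .622 .299 .12
```

```text
t 25.35 tcp [ 0.6086 -0.0904  0.1171] F [ 0.5 -0.3 -2. ] w 0.336 j [  6.  28.  -5.  -2. -61.  65.]
tilt [-0.0764  0.0245 -0.9968] xdir [ 0.932 -0.353 -0.08 ] units [ -5.   -14.76   0.23]
```

servo_tool(deltas=[{"slide":[-0.35,-1,0],"spin":0},{"slide":[-0.35,-1,0],"spin":0}])

```text
time_s: 25.55
tcp_pos: [0.6092, -0.0406, 0.1166]
ee_rot: [[0.93, -0.359, -0.079], [-0.359, -0.933, 0.024], [-0.082, 0.006, -0.997]]
wrist_force: [-0.0, 0.0, -1.9]
gripper_width: 0.34
```

```bash
python3 wait.py 4; python3 go.py .622 .299 .12
```

```text
t 25.75 tcp [ 0.6094 -0.0404  0.1169] F [-0.8  0.4 -2.2] w 0.336 j [ 10.  28.  -5.  -2. -61.  60.]
tilt [-0.0787  0.0237 -0.9966] xdir [ 0.931 -0.356 -0.082] units [ -4.38 -12.86   0.16]
```

servo_tool(deltas=[{"slide":[-0.35,-1,0],"spin":0},{"slide":[-0.35,-1,0],"spin":0}])

```text
time_s: 25.95
tcp_pos: [0.6106, 0.0083, 0.1172]
ee_rot: [[0.928, -0.364, -0.08], [-0.363, -0.931, 0.023], [-0.083, 0.008, -0.997]]
wrist_force: [0.8, 0.1, -1.0]
gripper_width: 0.336
```

```bash
python3 wait.py 4; python3 go.py .622 .299 .12
```

```text
t 26.15 tcp [0.6106 0.0087 0.1174] F [ 1.4 -0.9 -2.1] w 0.339 j [ 15.  28.  -5.  -3. -61.  56.]
tilt [-0.0803  0.0227 -0.9965] xdir [ 0.929 -0.361 -0.083] units [ -3.77 -10.99   0.12]
```

servo_tool(deltas=[{"slide":[-0.35,-1,0],"spin":0},{"slide":[-0.35,-1,0],"spin":0}])

```text
time_s: 26.35
tcp_pos: [0.6121, 0.0568, 0.118]
ee_rot: [[0.926, -0.369, -0.082], [-0.368, -0.929, 0.022], [-0.084, 0.01, -0.996]]
wrist_force: [0.5, 0.7, -2.0]
gripper_width: 0.335
```

```bash
python3 wait.py 4; python3 go.py .622 .299 .12
```

```text
t 26.55 tcp [0.612  0.0573 0.118 ] F [-0.9  0.3 -1.6] w 0.339 j [ 19.  28.  -4.  -3. -61.  51.]
tilt [-0.082   0.0217 -0.9964] xdir [ 0.927 -0.366 -0.084] units [-3.17 -9.14  0.1 ]
```

servo_tool(deltas=[{"slide":[-0.35,-1,0],"spin":0},{"slide":[-0.35,-1,0],"spin":0}])

```text
time_s: 26.75
tcp_pos: [0.6139, 0.1051, 0.1187]
ee_rot: [[0.924, -0.374, -0.084], [-0.373, -0.927, 0.021], [-0.085, 0.012, -0.996]]
wrist_force: [-0.1, 0.1, -1.5]
gripper_width: 0.341
```

```bash
python3 wait.py 4; python3 go.py .622 .299 .12
```

```text
t 26.95 tcp [0.6137 0.1056 0.1185] F [-0.3 -0.6 -1.6] w 0.339 j [ 23.  29.  -3.  -3. -62.  47.]
tilt [-0.0841  0.0204 -0.9963] xdir [ 0.925 -0.371 -0.086] units [-2.57 -7.3   0.07]
```

servo_tool(deltas=[{"slide":[-0.35,-1,0],"spin":0},{"slide":[-0.35,-1,0],"spin":0}])

```text
time_s: 27.15
tcp_pos: [0.6159, 0.1532, 0.1193]
ee_rot: [[0.921, -0.379, -0.086], [-0.379, -0.925, 0.019], [-0.087, 0.015, -0.996]]
wrist_force: [0.3, 1.0, -1.9]
gripper_width: 0.334
```

```bash
python3 wait.py 4; python3 go.py .622 .299 .12
```

```text
t 27.35 tcp [0.6157 0.1537 0.1191] F [-0.2 -0.6 -2.4] w 0.341 j [ 27.  30.  -1.  -4. -63.  43.]
tilt [-0.0864  0.019  -0.9961] xdir [ 0.922 -0.376 -0.087] units [-1.96 -5.48  0.05]
```

servo_tool(deltas=[{"slide":[-0.35,-1,0],"spin":0},{"slide":[-0.35,-1,0],"spin":0}])

```text
time_s: 27.55
tcp_pos: [0.6182, 0.2011, 0.1198]
ee_rot: [[0.919, -0.384, -0.089], [-0.384, -0.923, 0.018], [-0.089, 0.018, -0.996]]
wrist_force: [0.7, 0.2, -1.2]
gripper_width: 0.334
```

```bash
python3 wait.py 4; python3 go.py .622 .299 .12
```

```text
t 27.75 tcp [0.618  0.2016 0.1196] F [-0.2 -0.  -1.1] w 0.338 j [ 31.  31.   2.  -4. -64.  39.]
tilt [-0.089   0.0173 -0.9959] xdir [ 0.92  -0.381 -0.089] units [-1.34 -3.66  0.04]
```

servo_tool(deltas=[{"slide":[-0.35,-1,0],"spin":0},{"slide":[-0.35,-1,0],"spin":0}])

```text
time_s: 27.95
tcp_pos: [0.6209, 0.2488, 0.1204]
ee_rot: [[0.917, -0.388, -0.091], [-0.389, -0.921, 0.016], [-0.09, 0.021, -0.996]]
wrist_force: [1.4, 0.2, -2.2]
gripper_width: 0.333
```

```bash
python3 wait.py 4; python3 go.py .622 .299 .12
```

```text
t 28.15 tcp [0.6206 0.2493 0.12  ] F [ 0.  -0.1 -1.2] w 0.339 j [ 34.  33.   5.  -4. -66.  35.]
tilt [-0.0916  0.0154 -0.9957] xdir [ 0.918 -0.387 -0.09 ] units [-0.72 -1.86  0.03]
```

servo_tool(deltas=[{"slide":[-0.35,-1,0],"spin":0}])

```text
time_s: 28.25
tcp_pos: [0.6221, 0.2716, 0.1204]
ee_rot: [[0.916, -0.391, -0.093], [-0.391, -0.92, 0.014], [-0.091, 0.024, -0.996]]
wrist_force: [-0.2, 0.7, -2.3]
gripper_width: 0.336
```

```bash
python3 wait.py 4; python3 go.py .622 .299 .075
```

```text
t 28.45 tcp [0.6221 0.2745 0.1201] F [-0.1 -0.4 -2.5] w 0.337 j [ 36.  34.   7.  -4. -67.  33.]
tilt [-0.0924  0.0147 -0.9956] xdir [ 0.917 -0.387 -0.091] units [-0.22 -0.94  1.81]
```

servo_tool(deltas=[{"slide":[-0.25,-0.95,0.2],"spin":0}])

```text
time_s: 28.55
tcp_pos: [0.6254, 0.2954, 0.1163]
ee_rot: [[0.916, -0.39, -0.092], [-0.391, -0.92, 0.014], [-0.091, 0.023, -0.996]]
wrist_force: [0.7, 0.6, -2.9]
gripper_width: 0.337
```

```bash
python3 wait.py 4; python3 go.py .622 .299 .075
```

```text
t 28.75 tcp [0.6248 0.2977 0.1149] F [-0.5  0.2 -2.2] w 0.337 j [ 37.  35.   9.  -4. -67.  32.]
tilt [-0.0935  0.0138 -0.9955] xdir [ 0.917 -0.388 -0.092] units [ 0.02 -0.04  1.6 ]
```

servo_tool(deltas=[{"slide":[0.05,0,0.8],"spin":0},{"slide":[0,0,0],"spin":0},{"slide":[0.05,0,0.8],"spin":0},{"slide":[0,0,0],"spin":0}])

```text
time_s: 29.15
tcp_pos: [0.6241, 0.2927, 0.0768]
ee_rot: [[0.916, -0.39, -0.092], [-0.391, -0.92, 0.013], [-0.09, 0.024, -0.996]]
wrist_force: [-0.9, 1.1, -2.5]
gripper_width: 0.335
```

```bash
python3 wait.py 4; python3 go.py .622 .299 .032;  python3 - <<'E'
from h import *
c=optics.capture("scene");cv2.imwrite("pics/s10.png",cv2.resize(c["frame"][90:240,290:510],None,fx=3.5,fy=3.5)[:,:,::-1])
c=optics.capture("wrist");cv2.imwrite("pics/w10.png",c["frame"][:,:,::-1])
E
```

```text
t 29.35 tcp [0.6275 0.2951 0.0815] F [ 0.3  0.1 -1.8] w 0.337 j [ 37.  37.   6.  -4. -63.  32.]
tilt [-0.0829  0.0181 -0.9964] xdir [ 0.917 -0.389 -0.083] units [-0.1  -0.09  1.99]
```

View pics/s10.png

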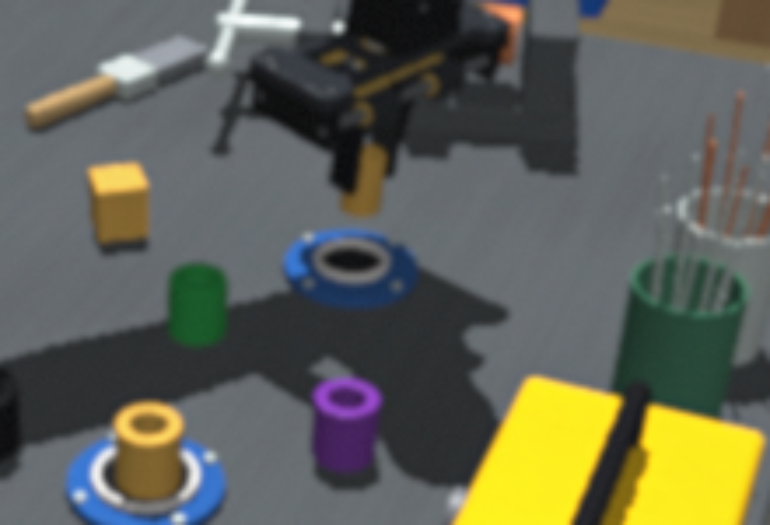

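View pics/w10.png

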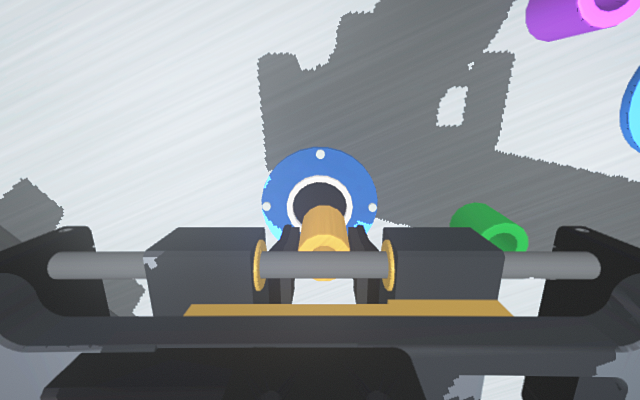

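The small bush hangs upright above the small rim: (362,190) over (350,262) in the scene, and (322,215) by the rim centre (319,203) in the wrist view. Lowering.

servo_tool(deltas=[{"slide":[-0.05,-0.09,0.9],"spin":0}])

```text
time_s: 29.55
tcp_pos: [0.6278, 0.2994, 0.063]
ee_rot: [[0.918, -0.389, -0.075], [-0.388, -0.921, 0.022], [-0.078, 0.009, -0.997]]
wrist_force: [0.2, 1.0, -2.1]
gripper_width: 0.334
```

```bash
python3 wait.py 4; python3 go.py .622 .2995 .032
```

```text
t 29.75 tcp [0.6248 0.298  0.0587] F [ 0.9  0.  -0.5] w 0.335 j [ 37.  38.   5.  -4. -60.  32.]
tilt [-0.0842  0.017  -0.9963] xdir [ 0.918 -0.389 -0.084] units [-0.03 -0.03  1.08]
```

servo_tool(deltas=[{"slide":[-0.05,-0.05,0.7],"spin":0}])

```text
time_s: 29.85
tcp_pos: [0.6255, 0.3011, 0.0453]
ee_rot: [[0.919, -0.388, -0.077], [-0.387, -0.922, 0.02], [-0.079, 0.011, -0.997]]
wrist_force: [1.2, 0.8, -1.5]
gripper_width: 0.335
```

```bash
python3 wait.py 4; python3 go.py .622 .2995 .032
```

```text
t 30.05 tcp [0.623  0.3    0.0421] F [ 0.7  0.1 -1.6] w 0.335 j [ 37.  39.   4.  -4. -58.  32.]
tilt [-0.0837  0.0168 -0.9963] xdir [ 0.918 -0.388 -0.084] units [0.01 0.02 0.4 ]
```

servo_tool(deltas=[{"slide":[0,0,0.4],"spin":0}])

```text
time_s: 30.15
tcp_pos: [0.6241, 0.301, 0.0346]
ee_rot: [[0.918, -0.388, -0.079], [-0.387, -0.922, 0.019], [-0.08, 0.013, -0.997]]
wrist_force: [-0.5, 0.4, -2.7]
gripper_width: 0.34
```

```bash
python3 wait.py 4; python3 go.py .622 .2995 .0305
```

```text
t 30.35 tcp [0.6221 0.2999 0.032 ] F [-0.1 -1.  -2.4] w 0.341 j [ 37.  40.   3.  -4. -57.  32.]
tilt [-0.084   0.0165 -0.9963] xdir [ 0.918 -0.388 -0.084] units [0.01 0.02 0.06]
```

servo_tool(deltas=[{"slide":[0,0,0.07],"spin":0}])

```text
time_s: 30.45
tcp_pos: [0.6224, 0.3002, 0.0308]
ee_rot: [[0.918, -0.388, -0.083], [-0.388, -0.922, 0.017], [-0.083, 0.017, -0.996]]
wrist_force: [-0.2, 0.4, 2.1]
gripper_width: 0.34
```

```bash
python3 wait.py 4; python3 go.py .622 .2995 .0305
```

```text
t 30.65 tcp [0.6224 0.3002 0.0308] F [-0.3 -1.   0.4] w 0.34 j [ 37.  40.   3.  -4. -57.  32.]
tilt [-0.0829  0.0169 -0.9964] xdir [ 0.918 -0.388 -0.083] units [-0.    0.03  0.01]
```

Contact. Release and rise.

servo_tool(deltas=[{"slide":[0,0,0],"spin":0}], gripper=0)

```text
time_s: 30.75
tcp_pos: [0.6224, 0.3002, 0.0311]
ee_rot: [[0.918, -0.388, -0.083], [-0.388, -0.922, 0.017], [-0.083, 0.016, -0.996]]
wrist_force: [0.2, 0.3, -0.1]
gripper_width: 0.369
```

```bash
python3 wait.py 14; python3 go.py .622 .2995 .10
```

```text
t 31.45 tcp [0.6223 0.3002 0.0308] F [ 0.  -0.4  0. ] w 0.961 j [ 37.  40.   3.  -4. -57.  32.]
tilt [-0.083   0.0169 -0.9964] xdir [ 0.918 -0.388 -0.083] units [-0.23  0.08 -2.76]
```

servo_tool(deltas=[{"slide":[-0.05,0,-1],"spin":0}])

```text
time_s: 31.55
tcp_pos: [0.6206, 0.2988, 0.052]
ee_rot: [[0.917, -0.389, -0.091], [-0.389, -0.921, 0.013], [-0.088, 0.024, -0.996]]
wrist_force: [-0.3, -0.7, -0.5]
gripper_width: 0.984
```

```bash
python3 wait.py 4
```

servo_tool(deltas=[{"slide":[-0.05,0,-1],"spin":0}])

```text
time_s: 31.85
tcp_pos: [0.6212, 0.299, 0.0767]
ee_rot: [[0.917, -0.389, -0.091], [-0.389, -0.921, 0.014], [-0.089, 0.023, -0.996]]
wrist_force: [-0.3, 0.4, -0.4]
gripper_width: 0.997
```

```bash
python3 wait.py 4
```

servo_tool(deltas=[{"slide":[-0.5,0,-1],"spin":0},{"slide":[-1,0,-1],"spin":0},{"slide":[-1,0,-1],"spin":0},{"slide":[-1,0,-0.5],"spin":0},{"slide":[-1,0,-0.5],"spin":0},{"slide":[-1,0,-0.5],"spin":0}])

```text
time_s: 32.65
tcp_pos: [0.5008, 0.3492, 0.1947]
ee_rot: [[0.913, -0.395, -0.104], [-0.396, -0.918, 0.006], [-0.097, 0.035, -0.995]]
wrist_force: [-0.3, 0.3, -0.4]
gripper_width: 1.0
```

```bash
python3 wait.py 4; python3 go.py .622 .2995 .10;  python3 - <<'E'
from h import *
c=optics.capture("scene");cv2.imwrite("pics/s11.png",cv2.resize(c["frame"][100:360,150:470],None,fx=2.4,fy=2.2)[:,:,::-1])
c=optics.capture("top");cv2.imwrite("pics/t11.png",cv2.resize(c["frame"][100:290,150:500],None,fx=2.25,fy=2.25)[:,:,::-1])
E
```

```text
t 32.85 tcp [0.5016 0.3494 0.1948] F [0.  0.6 0.3] w 0.999 j [ 48.  24.   1.  -5. -71.  21.]
tilt [-0.1026  0.0067 -0.9947] xdir [ 0.913 -0.395 -0.097] units [ 5.56 -0.19  3.26]
```

View pics/s11.png

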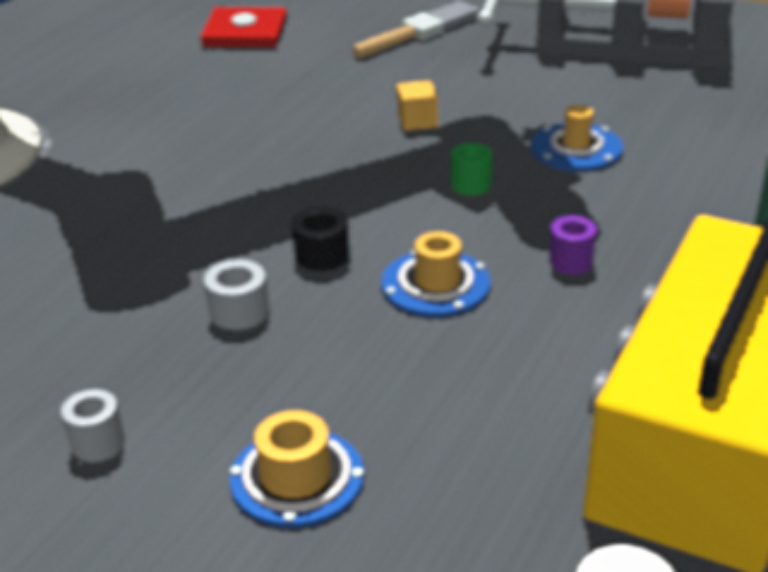

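View pics/t11.png

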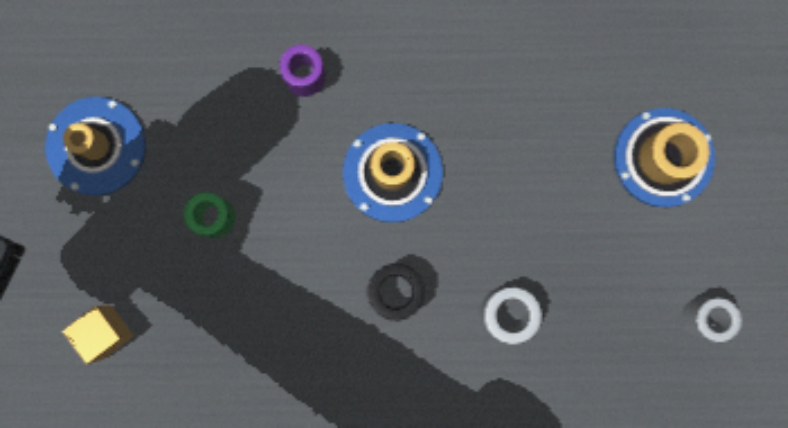

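All three stand in their jigs and the look-alikes are where they were. As a last check, I'll measure each bush's top-face centre at z = 0.053 against its jig centre.

```bash
python3 - <<'E'
from h import *
J=(("L",.605,-.271,.054),("M",.5925,.001,.042),("S",.622,.2993,.03))
cr=[]
for cam in ("top","scene"):
    c=optics.capture(cam); f=c["frame"]; hsv=cv2.cvtColor(f,cv2.COLOR_RGB2HSV); up=cv2.resize(hsv,None,fx=4,fy=4,interpolation=cv2.INTER_LINEAR)
    for n,x,y,D in J:
        q=proj(c,[x,y,.053])[0]; s=22;u0,v0=int(q[0])-s,int(q[1])-s
        sub=up[4*v0:4*(v0+2*s),4*u0:4*(u0+2*s)]
        gm=cv2.inRange(sub,(8,80,40),(34,255,255)); t,_=cv2.threshold(sub[:,:,2][gm>0].reshape(-1,1).copy(),0,255,cv2.THRESH_OTSU)
        m=cv2.inRange(sub,(8,80,int(t)),(34,255,255)); cs,_=cv2.findContours(m,cv2.RETR_EXTERNAL,cv2.CHAIN_APPROX_NONE);k=max(cs,key=cv2.contourArea)
        X=circ(onplane(c,(k[:,0]+.5)/4-.5+[u0,v0],.053)); print(cam,n,"off mm",np.round([1e3*(X[0]-x),1e3*(X[1]-y),2e3*X[2]],1))
        o=f[v0:v0+2*s,u0:u0+2*s].copy(); cr.append(cv2.resize(o,(260,260),interpolation=cv2.INTER_CUBIC))
cv2.imwrite("pics/f.png",np.vstack([np.hstack(cr[:3]),np.hstack(cr[3:])])[:,:,::-1])
E
```

```text
top L off mm [-0.7 -0.1 52. ]
top M off mm [ 1.9  0.3 40.1]
top S off mm [ 2.  -2.8 21.1]
scene L off mm [-1.3 -0.6 54.8]
scene M off mm [ 1.6 -0.2 44.2]
scene S off mm [ 4.2 -4.5 24.7]
```

View pics/f.png

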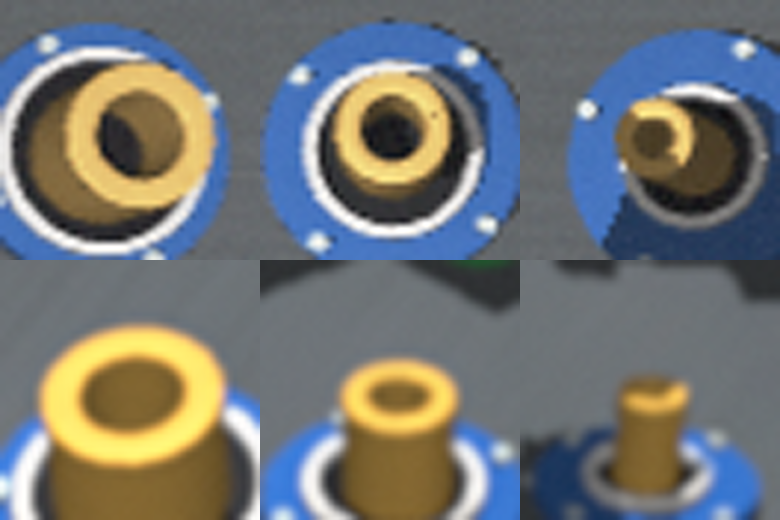

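The crops show all three upright inside their rims with black floor visible around each. The small bush's top is half in the arm's shadow, which biases its fit, but its ring centre lies within about 2 mm of the jig axis. Handing in.

```bash
python3 - <<'E'
from station import r, sense
print(sense()["time_s"]); print(r.finish_job())
E
```

```text
33.05
the job is handed in; nothing more can be done
None
```

I loaded the three round brass bushes in the order asked, large, then medium, then small, each standing upright in the jig of its size. I handed the job in at 33 s with the gripper open and clear of everything. The hand-in gives no verdict, so success rests on my own checks below.

**Placement:** The last top and scene pictures measured the large bush about 1 mm off its jig axis and the medium about 2 mm, against 8 mm of play. The steel bushes, the brass block and the green, purple and black look-alikes stand where they were.

**Small bush:** The two views disagreed here, reading 3.5 mm and 6 mm off. The arm's shadow covered half of its top face, so only a crescent was fitted (21–25 mm instead of 30 mm across). By eye in the enlarged crop, its whole ring is about 2 mm off the axis, standing upright inside the rim.

**Tilt:** The tool drifted to about 5° of tilt during the moves, mostly about the jaw axis. I worked around it with short settled steps, and all three bushes stood flat after release.

**Forces:** The wrist force at the ends of moves stayed below about 17 N.

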